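Press the lid home on a sauce tub with the ratchet lever press

TASK

Stand the red-lidded tub upright in the ring of the press's tray, push the tray fully home under the ram, and work the ratchet lever up and down until the lid is pressed fully home, finishing with a firm pull of about 10 N at the lever's grip (8 N is barely enough, 12 N is close to crushing the lid) that you keep up for about half a second. Then let go; leave the tub in the press and the other things on the bench where they are.

Things in the scene. Friction and masses are not known exactly. Their poses are not given: they have to be found in the camera images.
- press: Fixed green bench arbor press: 300 x 160 mm base 20 mm thick (190 mm of it in front of the ram's axis), C-frame 270 mm high, ram cap up to 354 mm. Origin: on the bench under the ram's axis; x points to its back, away from the robot, y to its left, z up. Two steel rails, 12 mm wide, 36 mm high over the bench, run along x at y = +-60 mm.
- press_head (a point): Middle of the underside of the press's head, 185 mm over the bench on the ram's axis; its front face is 31 mm in front of this, its width 74 mm. Below hangs a round 60 mm pressure plate on a brass stem, screwed in or out, so its height is not known: 116 to 134 mm over the bench at the start. The plate's spring yields 1 mm per 15 N. Axes as the press.
- ram: Square steel ram, 28 mm wide, with the pressure plate at its lower end; slides up and down in the head. Origin: centre of its lower end on the axis, 158 mm over the bench at the start; goes down only when the lever is worked and is held there by the ratchet. It is driven by the lever alone, never pushed by hand.
- tray_nest (a point): Centre of the round nest on the steel shuttle tray, on the tray's upper face (29 mm over the bench), where the tub's foot stands: a white plastic ring 8 mm high, inner diameter 69 mm, outer 78 mm. Axes as the press.
- tray_pull (a point): Middle of the front face of the tray's black push bar (70 mm wide along y, 12 mm high, 14 mm deep, top 78 mm over the bench; the steel tab under it is set back 4 mm), 86 mm in front of the nest's centre, 71 mm over the bench. Push it along the press's +x. Axes as the press.
- tray (a joint): Travel of the tray, m: 0 = fully home against its stop, nest right under the ram; up to 0.11 drawn out towards the robot. About 2 N of friction; stays where it is left.
- lever_grip (a point): Middle of the black grip sleeve (24 mm diameter, 75 mm long) of the lever, 152 mm from the lever's axis, 92 mm to the right (-y) of the ram's axis. Along its arc the grip feels about 1 N while the ram runs free, about 5 N while the lid slides down, then 1.05 N for each 10 N on the lid, give or take 1 N of friction. A red 32 mm ball ends the bar, 50 mm beyond this point.
- lever_axis (a point): Point on the lever's axis in the plane in which the bar swings: 26 mm behind the ram's axis, 225 mm over the bench. The axis is the press's y. Pulling down turns the 24-tooth ratchet wheel (ram: 16 mm down per rad); lifting only clicks back over the teeth. The holding pawl lets the wheel run back by up to one tooth (15 degrees), so the start of a pull can be idle.
- lever (a joint): Angle of the lever, rad: 0 = upper stop, the bar pointing to the robot (press's -x) and 34 degrees above level; grows as it is pulled down, to the lower stop at 0.95 (20 degrees below level). Balanced, stays where it is left. Two to five full pulls are needed.
- tub: Loose white plastic sauce tub of 0.6 kg (more or less), a straight cylinder 62 mm across, 62 mm high to its rim. Origin: centre of its underside, z up. The one with the red lid. Grip its wall 20 to 50 mm over its foot.
- tub_rim (a point): Centre of the tub's rim, 62 mm over the tub's origin; axes as the tub. The lid's origin lies here when the lid is fully home.
- lid: The tub's red lid, 57 mm across, a press-in plug whose 6 mm thick top lies above this origin, started in the rim by hand: it stands 5 to 9 mm too high. Its origin is level with the tub's rim (62 mm over the tub's origin) when the lid is fully home. It slides down square under about 35 N and then stops hard; to be seated it must be pressed with 60 to 130 N.
- tub_blue: Loose closed tub with a blue lid, bystander; same size, 68 mm high. Origin: centre of its underside.
- tub_green: Loose closed tub with a green lid, bystander; same size, 68 mm high. Origin: centre of its underside.
- bottle: Loose white and blue bottle, bystander, 64 mm across, 190 mm high. Origin: centre of its underside.
- jar: Loose amber glass jar, bystander, 72 mm across, 100 mm high. Origin: centre of its underside.
- wrench: Loose steel wrench, bystander, 180 mm long, lying flat. Origin: middle of its underside.
- spatula: Loose spatula, bystander, 280 mm long, lying flat. Origin: middle of its underside.
- core: Loose cardboard film core, bystander, a standing ring 90 mm across, 60 mm high. Origin: centre of its underside.
There are look-alikes about, which are no part of the job. What is shaped like the tub but purple or turquoise is not meant.

How it is judged:
By the outcome, as a careful person would: the job done as asked, in the order asked, and still so for the second after the job is handed in, with the robot touching nothing.
It also fails if it takes over 72 s, if anything falls off the work surface, if the arm or the gripper's body presses on something with over 40 N, if the wrist force passes 120 N, or if a joint passes its speed limit or range.

ROBOT

A 6-joint arm with a two-finger parallel gripper is mounted at the origin on the work surface. World frame = base frame: x ahead of the robot, y to its left, z up, the work surface at z = 0. Lengths are in m, angles in rad, forces in N, time in s.
With the tool pointing down it reaches from about 0.325 to 0.85 m from the base axis. Payload 15.5 kg.
Tool frame: the origin (TCP) lies at the very end of the fingers, on their centre line; the grasp point (between the pads) lies 19 mm behind it; z points along the fingers, y is the direction in which the jaws open and shut (so a half turn about z gives the same grasp; the last joint's range is limited). The gripper opens to 91 mm and grips with 3 to 60 N. Pads are 32 mm wide; open, the fingers measure 118 mm over their backs; the gripper's body (76 mm by 178 mm) begins 60 mm behind the grasp point.
Start: joints at [1.006, 0.494, 1.345, -0, 1.302, -0.096], TCP at [0.282, 0.558, 0.214] pointing down, gripper open.
Joint ranges: [-2.91, 2.91], [-0.82, 2.16], [0.22, 2.67], [-1.22, 4.37], [0.12, 2.79], [-3.08, 3.08]. Speed limits (rad/s): [1.89, 1.89, 2.57, 3.01, 3.01, 3.01].

INTERFACE

Orientations are given as a 3x3 rotation matrix whose columns are the frame's x, y, z axes.
In Python, from station import robot gives the robot as it stands.
- The arm moves only by the tool jog_arm, never from a script. Its argument "steps" is a list of rows, each a list of 2 entries, a list of its own where there are three numbers: the shift along the tool's x, y, z in cm, then the turn, a rotation vector about the tool's x, y, z in degrees. A call has 1 to 10 rows; each row shifts and turns the pose as measured when the row begins, along the tool's axes as they then stand; what a row does not reach is not made up. A row lasts 1/12 s, in which the tool goes at most 41.7 mm and 7.16 degrees, less where a joint would pass 70% of its speed; a pose out of reach is approached as far as the arm can. A call with a gripper value outside its range is refused whole. "jaw" is the closure in counts, from 0 (fully open) to 255 (shut), set as the call begins (left out, the last holds). The fingers move at their own pace and stop on an object; "force" is the grip in N (left out, the last holds). Time passes only in rows, so rows that do not move let the fingers close. It gives the time, the measured TCP pose, the force and the opening at its end, in the units of the state.
- robot.get_state(): the state, without advancing time (a new reading comes with each control period).
- robot.camera(name): name is "scene" or "top" or "wrist"; returns the picture (480x640x3 uint8, red, green, blue); there is no depth.
- robot.camera_model(name): a dict with "fovy" (degrees; the focal length in pixels is half the picture's height over the tangent of half this angle, whatever the lens; pixels are square), "cx", "cy" (the principal point, pixels), "extrinsics" (4x4, takes a point from camera to world coordinates); the wrist camera has in their place "mount" (4x4, takes a point from camera to tool coordinates, whose origin is the TCP and whose axes are the flange's). Camera axes: x right, y down, z forward; pixel columns grow to the right and rows downward; lengths in m; the calibration is good to about 2 mm. The wrist camera is an equidistant fisheye: a pixel r from the principal point sees the ray r / f radians off the axis. A picture is of the moment at which its call begins: read the wrist's pose just before it. camera_model takes no time and is no camera call.
- robot.job_done(): hands the job in, once; it reports no verdict.
The state is a dict: "t": time; "q": joint angles; "qd": joint speeds; "effort": joint torques, N m; "tool_pos": TCP position; "tcp_rot": TCP orientation; "ft_force": force on the tool from outside, world axes, zero at the start; "ft_torque": the same for the moment, N m; "opening": finger opening in m.
Only numpy, scipy, OpenCV 4.12 (cv2) and the standard library are available. Lean on these libraries where they do the work, as an engineer would, in place of code of your own. Each camera call takes 0.05 s, during which the arm holds its last target.

## Working session

There is one attempt and no reset: what is moved stays moved. The work goes in short steps, Python scripts to look and compute and a tool call to move; the robot and the scene stay as the last step left them, time stands still between calls to the robot, and variables do not carry over. Pictures are saved under pics/ and viewed, and the job is handed in when it is done.

Besides the shell and the picture viewer there is one more tool, called after "Request:" as name(argument=value, ...) on one line, values as JSON. jog_arm: Moves the arm, as the interface text tells. Its arguments: {"type":"object","properties":{"steps":{"type":"array","items":{"type":"array"}},"jaw":{"type":"number"},"force":{"type":"number"}},"required":["steps"]}

```bash
ls && mkdir -p pics && cat > h.py <<'E'
import numpy as np, cv2
from station import robot
def save(name,fn):
    im=robot.camera(name); cv2.imwrite('pics/'+fn,im[:,:,::-1]); return im
E
python3 - <<'E'
from h import *
s=robot.get_state(); print(s)
for n in ('scene','top'):
    save(n,n+'0.png'); print(n,robot.camera_model(n))
print(robot.camera_model('wrist'))
E
```

```text
pics
{'t': 0.0, 'q': array([ 1.00650572e+00,  4.94194937e-01,  1.34613142e+00,  4.77057999e-07,
        1.30250829e+00, -9.54992066e-02]), 'qd': array([ 4.41664199e-06, -1.24195398e-03, -5.99018559e-04, -3.59138878e-04,
        9.38620701e-04, -2.07681438e-03]), 'effort': array([-2.76638122e-03, -8.78818274e+01, -3.81858194e+01,  7.02898577e-02,
        5.31789882e-02, -7.91855814e-05]), 'tool_pos': array([0.2821702 , 0.55724719, 0.21333086]), 'tcp_rot': array([[-8.92114897e-01,  4.51808111e-01, -6.64630794e-04],
       [ 4.51808584e-01,  8.92114288e-01, -1.04920446e-03],
       [ 1.18887542e-04, -1.23629683e-03, -9.99999229e-01]]), 'ft_force': array([-0.49421969, -0.70509267, -0.17907175]), 'ft_torque': array([0.04524238, 0.02068771, 0.07968896]), 'opening': 0.09097147944067713}
scene {'fovy': 44.85574192947724, 'cx': 322.14619614488714, 'cy': 228.7653494047078, 'extrinsics': array([[ 0.19744168,  0.65921973, -0.72556608,  1.49487841],
       [ 0.98030605, -0.12967253,  0.14894657, -0.2229259 ],
       [ 0.00410253, -0.74068508, -0.67183985,  1.10571146],
       [ 0.        ,  0.        ,  0.        ,  1.        ]])}
top {'fovy': 53.482768334588464, 'cx': 321.2297615802144, 'cy': 240.13984912981144, 'extrinsics': array([[ 0.02326672, -0.99800964,  0.05861251,  0.44586227],
       [-0.99971635, -0.02352478, -0.0037165 , -0.0137866 ],
       [ 0.00508795, -0.05850941, -0.99827389,  1.52561251],
       [ 0.        ,  0.        ,  0.        ,  1.        ]])}
{'fovy': 65.70646984690485, 'cx': 325.6730327486153, 'cy': 241.50974870113907, 'mount': array([[ 3.55637431e-04, -9.70386161e-01, -2.41558629e-01,
         6.67873243e-02],
       [ 9.99999446e-01,  1.05686526e-04,  1.04769799e-03,
         1.10360759e-03],
       [-9.91142141e-04, -2.41558868e-01,  9.70385661e-01,
        -1.70406444e-01],
       [ 0.00000000e+00,  0.00000000e+00,  0.00000000e+00,
         1.00000000e+00]])}
```

View pics/scene0.png

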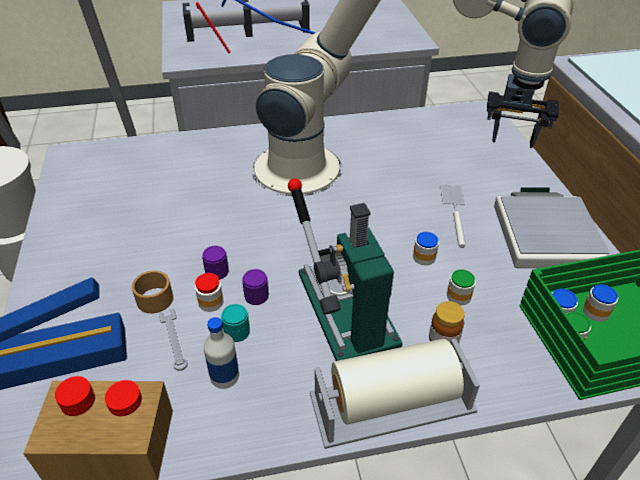

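View pics/top0.png

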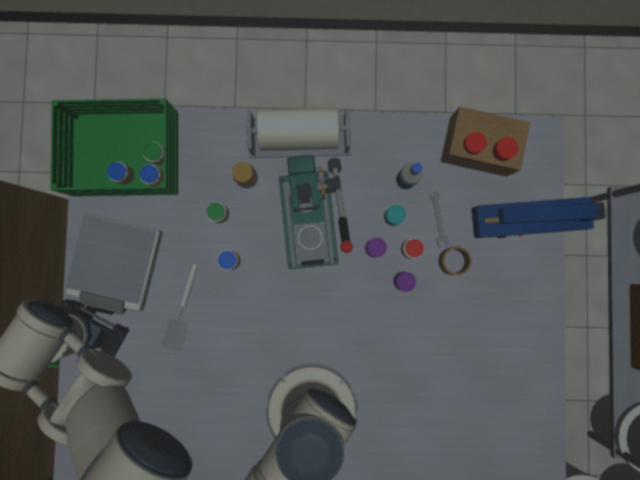

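```bash
cat >> h.py <<'E'
def cam(n):
    m=robot.camera_model(n); f=240/np.tan(np.radians(m['fovy']/2)); return m,f
def ray(n,u,v):
    m,f=cam(n); T=m['extrinsics']; d=T[:3,:3]@np.array([(u-m['cx'])/f,(v-m['cy'])/f,1]); return T[:3,3],d
def onz(n,u,v,z):
    o,d=ray(n,u,v); return o+d*(z-o[2])/d[2]
def proj(n,p):
    m,f=cam(n); T=m['extrinsics']; q=T[:3,:3].T@(np.asarray(p)-T[:3,3]); return q[0]/q[2]*f+m['cx'],q[1]/q[2]*f+m['cy']
def tri(a,b):
    (o1,d1),(o2,d2)=ray(*a),ray(*b)
    A=np.array([d1,-d2]).T; s=np.linalg.lstsq(A,o2-o1,rcond=None)[0]
    p,q=o1+d1*s[0],o2+d2*s[1]; return (p+q)/2,np.linalg.norm(p-q)
E
python3 - <<'E'
from h import *
t=cv2.imread('pics/top0.png'); s=cv2.imread('pics/scene0.png')
c=t[140:290,260:480]; cv2.imwrite('pics/topc.png',np.clip(cv2.resize(c,None,fx=3.6,fy=3.6,interpolation=cv2.INTER_CUBIC)*1.5,0,255).astype(np.uint8))
c=s[160:380,180:420]; cv2.imwrite('pics/scc.png',cv2.resize(c,None,fx=2.7,fy=2.7,interpolation=cv2.INTER_CUBIC))
for n,im in(('top',t),('scene',s)):
    h=cv2.cvtColor(im,cv2.COLOR_BGR2HSV)
    m=((h[...,0]<6)|(h[...,0]>174))&(h[...,1]>150)&(h[...,2]>60)
    k,l,st,ce=cv2.connectedComponentsWithStats(m.astype(np.uint8))
    for i in range(1,k):
        if st[i,4]>25: print(n,st[i],ce[i])
print(onz('top',413,248.5,.075))
E
```

```text
top [465 132  22  21 346] [475.53757225 141.99710983]
top [496 137  22  22 366] [506.6420765  147.66120219]
top [342 241   9  10  73] [346.10958904 245.95890411]
top [407 241  15  15 182] [413.96703297 247.71978022]
scene [196   2  34  51 148] [212.02702703  26.25675676]
scene [288 178  14  14 135] [294.02222222 184.22222222]
scene [195 273  24  20 382] [206.93193717 282.47382199]
scene [  55  376   40   40 1189] [ 74.29857023 395.56518082]
scene [ 105  380   36   36 1014] [122.66370809 397.59960552]
[ 0.51209075 -0.29965442  0.075     ]
```

View pics/topc.png

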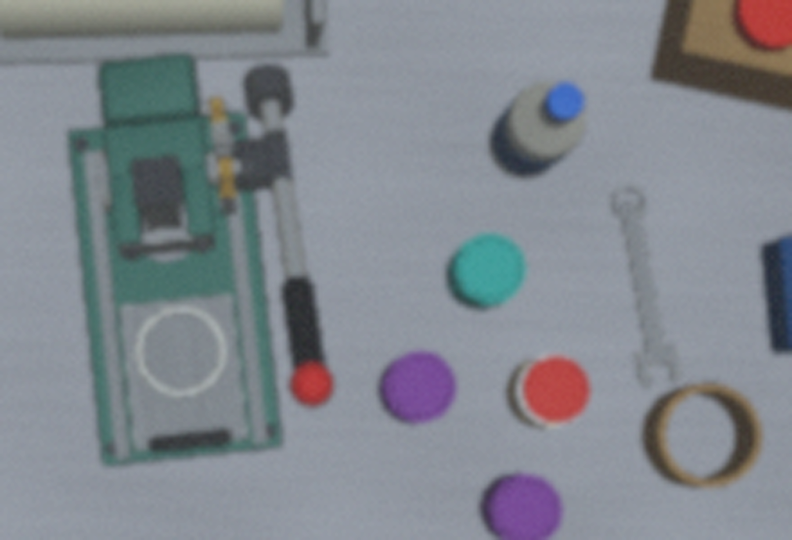

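View pics/scc.png

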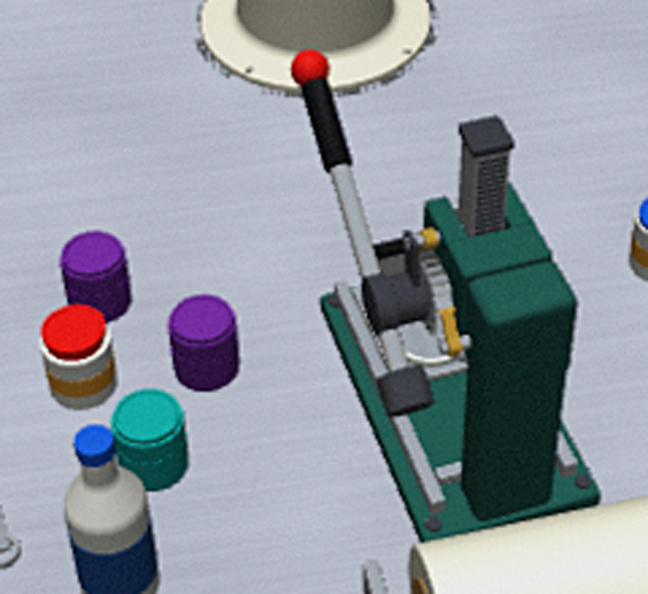

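```bash
python3 - <<'E'
from h import *
t=cv2.imread('pics/top0.png')
K=lambda u,v:(260+(u+.5)/3.6-.5,140+(v+.5)/3.6-.5)
P=lambda u,v,z:onz('top',*K(u,v),z)[:2]
FL,FR,BL=P(103,464,.02),P(282,445,.02),P(70,131,.02)
print(FL,FR,BL,np.linalg.norm(FL-FR),np.linalg.norm(FL-BL))
d=FL-FR; print('yaw from front',np.degrees(np.arctan2(-d[0],d[1])))
d=BL-FL; print('yaw from left',np.degrees(np.arctan2(d[1],d[0])))
# rails at z .036: right rail, left rail inner lines (approx)
# ring
g=t[215:265,285:340]; h=cv2.cvtColor(g,cv2.COLOR_BGR2GRAY).astype(float)
h8=cv2.resize(g,None,fx=8,fy=8,interpolation=cv2.INTER_CUBIC); cv2.imwrite('pics/ring.png',np.clip(h8*1.6,0,255).astype(np.uint8))
for n in('top','scene'):
    im=cv2.imread(f'pics/{n}0.png'); hs=cv2.cvtColor(im,cv2.COLOR_BGR2HSV)
top=[(346.1,246.0)];
b=tri(('top',346.1,246.0),('scene',294.3,184.4)); print('ball',b)
print('tub',onz('top',413.97,247.7,.074), onz('scene',206.9,282.5,.074), tri(('top',413.97,247.7),('scene',206.9,282.5)))
E
```

```text
[0.44214066 0.08251835] [ 0.46242319 -0.0739501 ] [0.73591085 0.11978875] 0.15777755309251554 0.29612498404450927
yaw from front 7.385890081956629
yaw from left 7.230443996792404
ball (array([ 0.50283913, -0.08137363,  0.32812389]), np.float64(0.0004025641241262022))
tub [ 0.51465002 -0.30278568  0.074     ] [ 0.51512188 -0.30273374  0.074     ] (array([ 0.51467729, -0.30282149,  0.07354859]), np.float64(0.00010680032409870128))
```

View pics/ring.png

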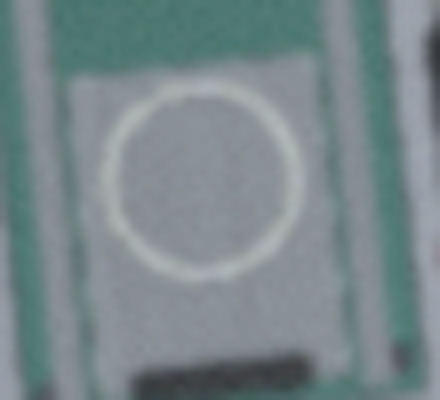

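```bash
python3 - <<'E'
from h import *
t=cv2.imread('pics/top0.png')
x0,y0=290,218
g=cv2.resize(t[y0:y0+38,x0:x0+40],None,fx=8,fy=8,interpolation=cv2.INTER_CUBIC)
hs=cv2.cvtColor(g,cv2.COLOR_BGR2GRAY)
m=(hs>145).astype(np.uint8)
print(np.percentile(hs,[50,80,90,95,99]))
th=np.percentile(hs,88); m=(hs>th).astype(np.uint8)
k,l,st,ce=cv2.connectedComponentsWithStats(m); i=1+np.argmax(st[1:,4]); 
pts=np.argwhere(l==i)[:,::-1].astype(np.float32)
e=cv2.fitEllipse(pts); print(e,st[i])
u=x0+(e[0][0]+.5)/8-.5; v=y0+(e[0][1]+.5)/8-.5
n=onz('top',u,v,.037); print('nest',u,v,n)
yaw=np.radians(7.3); R=np.array([[np.cos(yaw),-np.sin(yaw)],[np.sin(yaw),np.cos(yaw)]])
O=np.array([.4523,.0043])+R@[.19,0]; print('O',O,'nest in press',R.T@(n[:2]-O))
g[l==i]=(0,0,255); cv2.imwrite('pics/ringm.png',g)
E
```

```text
[ 89.  91. 100. 106. 109.]
((162.02072143554688, 155.3944549560547), (188.41726684570312, 189.26380920410156), 94.82450103759766) [   59    53   208   206 11378]
nest 309.81509017944336 236.98680686950684 [0.54230987 0.01663608 0.037     ]
O [0.64075994 0.02844228] nest in press [-0.09915223  0.00079902]
```

View pics/ringm.png

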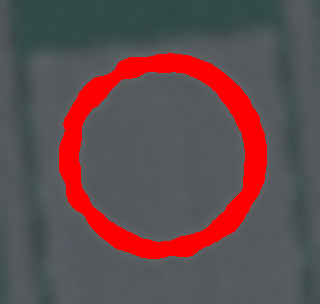

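```bash
cat >> h.py <<'E'
from scipy.spatial.transform import Rotation as Ro, Slerp
YAW=7.3; O=np.array([.6408,.0284,0])
def Rt(tilt=30,yaw=YAW,flip=True):
    a=np.array([np.cos(np.radians(yaw)),np.sin(np.radians(yaw)),0]); k=np.array([0,0,1.])
    t=np.radians(tilt); z=np.sin(t)*a-np.cos(t)*k; y=np.cross(k,a)*(-1 if flip else 1)
    return np.array([np.cross(y,z),y,z]).T
def P2W(p): # press -> world
    c,s=np.cos(np.radians(YAW)),np.sin(np.radians(YAW)); p=np.asarray(p,float)
    return O+np.array([c*p[0]-s*p[1],s*p[0]+c*p[1],p[2]])
def W2P(w):
    c,s=np.cos(np.radians(YAW)),np.sin(np.radians(YAW)); d=np.asarray(w)-O
    return np.array([c*d[0]+s*d[1],-s*d[0]+c*d[1],d[2]])
def plan(pos,R,n=None,p0=None,R0=None):
    s=robot.get_state(); p=s['tool_pos'] if p0 is None else p0; Rc=s['tcp_rot'] if R0 is None else R0
    p=np.array(p,float); pos=np.asarray(pos,float)
    rv=Ro.from_matrix(Rc.T@R).as_rotvec(degrees=True)
    L=np.linalg.norm(pos-p); 
    if n is None: n=int(max(np.ceil(L/.040),np.ceil(np.linalg.norm(rv)/7),1))
    out=[]
    for i in range(n):
        d=(pos-p)/(n-i); r=Ro.from_matrix(Rc.T@R).as_rotvec(degrees=True)/(n-i)
        dt=np.round(Rc.T@d*100,2); r=np.round(r,1)
        out.append([dt.tolist(),r.tolist()]); p=p+Rc@dt/100; Rc=Rc@Ro.from_rotvec(r,degrees=True).as_matrix()
    print(n,'rows'); print(str(out).replace(' ',''))
    return p,Rc
def st():
    s=robot.get_state(); print('t',round(s['t'],2),'pos',s['tool_pos'].round(4),'press',W2P(s['tool_pos']).round(4),'F',s['ft_force'].round(1),'open',round(s['opening'],4))
    print('q',np.degrees(s['q']).round(0),'rotdiff(tilt30)',Ro.from_matrix(s['tcp_rot'].T@Rt()).as_rotvec(degrees=True).round(1)); return s
E
python3 - <<'E'
from h import *
c=plan([.36,.12,.38],Rt(15,-15))
E
```

```text
25 rows
[[[-1.07,-1.42,-0.66],[-0.9,0.1,6.7]],[[-1.22,-1.28,-0.69],[-0.9,0.1,6.7]],[[-1.36,-1.11,-0.71],[-0.9,0.1,6.7]],[[-1.48,-0.94,-0.73],[-0.9,0.1,6.7]],[[-1.58,-0.74,-0.74],[-0.9,0.1,6.7]],[[-1.65,-0.54,-0.76],[-0.9,0.1,6.7]],[[-1.7,-0.34,-0.77],[-0.9,0.1,6.7]],[[-1.73,-0.12,-0.77],[-0.9,0.1,6.7]],[[-1.73,0.09,-0.78],[-0.9,0.1,6.7]],[[-1.7,0.31,-0.78],[-0.9,0.1,6.7]],[[-1.66,0.51,-0.77],[-0.9,0.1,6.7]],[[-1.58,0.72,-0.77],[-0.9,0.1,6.6]],[[-1.49,0.91,-0.75],[-0.9,0.1,6.7]],[[-1.37,1.08,-0.74],[-0.9,0.1,6.6]],[[-1.23,1.25,-0.73],[-0.9,0.1,6.7]],[[-1.08,1.39,-0.71],[-0.9,0.1,6.6]],[[-0.91,1.52,-0.69],[-0.9,0.1,6.7]],[[-0.72,1.62,-0.66],[-0.9,0.1,6.6]],[[-0.53,1.71,-0.64],[-0.9,0.1,6.6]],[[-0.33,1.77,-0.61],[-0.9,0.0,6.7]],[[-0.12,1.8,-0.58],[-0.9,0.0,6.6]],[[0.09,1.81,-0.55],[-0.9,0.1,6.7]],[[0.3,1.8,-0.53],[-0.9,0.0,6.6]],[[0.5,1.76,-0.5],[-0.8,0.1,6.7]],[[0.7,1.7,-0.47],[-0.9,0.0,6.6]]]
```

Request:
jog_arm(steps=[[[-1.07,-1.42,-0.66],[-0.9,0.1,6.7]],[[-1.22,-1.28,-0.69],[-0.9,0.1,6.7]],[[-1.36,-1.11,-0.71],[-0.9,0.1,6.7]],[[-1.48,-0.94,-0.73],[-0.9,0.1,6.7]],[[-1.58,-0.74,-0.74],[-0.9,0.1,6.7]],[[-1.65,-0.54,-0.76],[-0.9,0.1,6.7]],[[-1.7,-0.34,-0.77],[-0.9,0.1,6.7]],[[-1.73,-0.12,-0.77],[-0.9,0.1,6.7]],[[-1.73,0.09,-0.78],[-0.9,0.1,6.7]],[[-1.7,0.31,-0.78],[-0.9,0.1,6.7]]], jaw=0, force=30)

```text
t: 0.93
tool_pos: [0.3091, 0.3749, 0.2772]
tcp_rot: [[0.111, 0.986, 0.12], [0.989, -0.122, 0.081], [0.094, 0.11, -0.989]]
ft_force: [0.7, 0.1, 0.2]
opening: 0.0914
```

```bash
python3 - <<'E'
from h import *
st()
p,R=plan([.37,-.05,.36],Rt(18,-15))
E
```

```text
t 0.93 pos [0.3091 0.3749 0.2772] press [-0.285   0.3859  0.2772] F [0.7 0.1 0.2] open 0.0914
q [45.  9. 97. -2. 66. 52.] rotdiff(tilt30) [-18.   16.7  73.9]
15 rows
[[[-2.71,0.81,-0.73],[-1.0,0.3,6.4]],[[-2.59,1.11,-0.72],[-1.0,0.3,6.5]],[[-2.45,1.41,-0.72],[-1.0,0.3,6.4]],[[-2.27,1.69,-0.7],[-1.0,0.3,6.5]],[[-2.06,1.95,-0.68],[-1.0,0.3,6.4]],[[-1.82,2.18,-0.65],[-1.0,0.3,6.5]],[[-1.56,2.38,-0.62],[-1.0,0.3,6.4]],[[-1.28,2.55,-0.59],[-1.1,0.3,6.5]],[[-0.98,2.69,-0.54],[-1.1,0.2,6.4]],[[-0.68,2.79,-0.49],[-1.0,0.3,6.5]],[[-0.35,2.86,-0.45],[-1.1,0.2,6.4]],[[-0.03,2.89,-0.39],[-1.0,0.3,6.5]],[[0.3,2.88,-0.34],[-1.1,0.2,6.4]],[[0.62,2.83,-0.29],[-1.0,0.3,6.5]],[[0.93,2.75,-0.24],[-1.1,0.2,6.4]]]
```

Request:
jog_arm(steps=[[[-2.71,0.81,-0.73],[-1.0,0.3,6.4]],[[-2.59,1.11,-0.72],[-1.0,0.3,6.5]],[[-2.45,1.41,-0.72],[-1.0,0.3,6.4]],[[-2.27,1.69,-0.7],[-1.0,0.3,6.5]],[[-2.06,1.95,-0.68],[-1.0,0.3,6.4]],[[-1.82,2.18,-0.65],[-1.0,0.3,6.5]],[[-1.56,2.38,-0.62],[-1.0,0.3,6.4]],[[-1.28,2.55,-0.59],[-1.1,0.3,6.5]],[[-0.98,2.69,-0.54],[-1.1,0.2,6.4]],[[-0.68,2.79,-0.49],[-1.0,0.3,6.5]]])

```text
t: 1.77
tool_pos: [0.3393, 0.0788, 0.3322]
tcp_rot: [[0.928, 0.246, 0.28], [0.256, -0.967, 0.002], [0.271, 0.07, -0.96]]
ft_force: [1.4, 0.1, -0.2]
opening: 0.0912
```

```bash
python3 - <<'E'
from h import *
st()
p,R=plan([.40,-.22,.30],Rt(30))
E
```

```text
t 1.77 pos [0.3393 0.0788 0.3322] press [-0.2927  0.0883  0.3322] F [ 1.4  0.1 -0.2] open 0.0912
q [  4. -11. 110.  -1.  66.  80.] rotdiff(tilt30) [ 1. 14.  8.]
8 rows
[[[-0.36,3.77,0.59],[0.1,1.7,1.0]],[[-0.31,3.78,0.57],[0.1,1.8,1.0]],[[-0.26,3.78,0.56],[0.1,1.7,1.0]],[[-0.22,3.79,0.55],[0.1,1.8,1.0]],[[-0.17,3.79,0.53],[0.1,1.7,1.0]],[[-0.11,3.79,0.52],[0.2,1.8,1.0]],[[-0.07,3.8,0.51],[0.1,1.7,1.0]],[[-0.01,3.8,0.5],[0.2,1.8,1.0]]]
```

Request:
jog_arm(steps=[[[-0.36,3.77,0.59],[0.1,1.7,1.0]],[[-0.31,3.78,0.57],[0.1,1.8,1.0]],[[-0.26,3.78,0.56],[0.1,1.7,1.0]],[[-0.22,3.79,0.55],[0.1,1.8,1.0]],[[-0.17,3.79,0.53],[0.1,1.7,1.0]],[[-0.11,3.79,0.52],[0.2,1.8,1.0]],[[-0.07,3.8,0.51],[0.1,1.7,1.0]],[[-0.01,3.8,0.5],[0.2,1.8,1.0]]])

```text
t: 2.43
tool_pos: [0.3867, -0.1369, 0.3107]
tcp_rot: [[0.885, 0.159, 0.438], [0.149, -0.987, 0.056], [0.441, 0.016, -0.897]]
ft_force: [1.7, 0.8, -0.1]
opening: 0.0913
```

```bash
python3 - <<'E'
from h import *
st()
R=Rt(30); g=np.array([.5147,-.3028,.045])
tcp=g+R[:,2]*.019; print('tcp grasp',tcp)
print(plan(tcp-R[:,2]*.0+[0,0,.16],R)[0])
E
```

```text
t 2.43 pos [ 0.3867 -0.1369  0.3107] press [-0.273  -0.1317  0.3107] F [ 1.7  0.8 -0.1] open 0.0913
q [-46.  -6. 112.  24.  59.  24.] rotdiff(tilt30) [-0.1  3.8  2. ]
tcp grasp [ 0.524123   -0.30159289  0.02854552]
7 rows
[[[0.62,2.61,2.29],[-0.0,0.5,0.3]],[[0.61,2.6,2.3],[-0.0,0.6,0.3]],[[0.6,2.6,2.3],[-0.0,0.5,0.3]],[[0.59,2.6,2.31],[-0.0,0.6,0.3]],[[0.58,2.59,2.32],[-0.0,0.5,0.3]],[[0.58,2.59,2.32],[-0.0,0.6,0.3]],[[0.56,2.59,2.32],[-0.1,0.5,0.2]]]
[ 0.52409743 -0.30155343  0.18858323]
```

Request:
jog_arm(steps=[[[0.62,2.61,2.29],[0,0.5,0.3]],[[0.61,2.6,2.3],[0,0.6,0.3]],[[0.6,2.6,2.3],[0,0.5,0.3]],[[0.59,2.6,2.31],[0,0.6,0.3]],[[0.58,2.59,2.32],[0,0.5,0.3]],[[0.58,2.59,2.32],[0,0.6,0.3]],[[0.56,2.59,2.32],[-0.1,0.5,0.2]],[[0,0,0],[0,0,0]]])

```text
t: 3.1
tool_pos: [0.5264, -0.3223, 0.1814]
tcp_rot: [[0.858, 0.109, 0.502], [0.096, -0.994, 0.052], [0.505, 0.003, -0.863]]
ft_force: [-1.6, 0.9, -1.4]
opening: 0.0909
```

```bash
cat >> h.py <<'E'
def wproj(p,s):
    m=robot.camera_model('wrist'); f=240/np.tan(np.radians(m['fovy']/2)); M=m['mount']
    T=np.eye(4); T[:3,:3]=s['tcp_rot']; T[:3,3]=s['tool_pos']; T=T@M
    q=T[:3,:3].T@(np.asarray(p)-T[:3,3]); r=np.hypot(q[0],q[1]); th=np.arctan2(r,q[2]); return m['cx']+f*th*q[0]/r, m['cy']+f*th*q[1]/r
def wray(u,v,s):
    m=robot.camera_model('wrist'); f=240/np.tan(np.radians(m['fovy']/2)); M=m['mount']
    T=np.eye(4); T[:3,:3]=s['tcp_rot']; T[:3,3]=s['tool_pos']; T=T@M
    a,b=u-m['cx'],v-m['cy']; r=np.hypot(a,b); th=r/f; d=np.array([np.sin(th)*a/r,np.sin(th)*b/r,np.cos(th)])
    return T[:3,3],T[:3,:3]@d
def wonz(u,v,z,s):
    o,d=wray(u,v,s); return o+d*(z-o[2])/d[2]
E
python3 - <<'E'
from h import *
s=st(); save('wrist','w1.png'); print(wproj([.5147,-.3028,.0735],s))
E
```

```text
t 3.1 pos [ 0.5264 -0.3223  0.1814] press [-0.1581 -0.3333  0.1814] F [-1.6  0.9 -1.4] open 0.0909
q [-51.  24. 102.  38.  44.   7.] rotdiff(tilt30) [ 0.7 -0.3 -0.8]
(np.float64(299.4344350144666), np.float64(325.83006924281517))
```

View pics/w1.png

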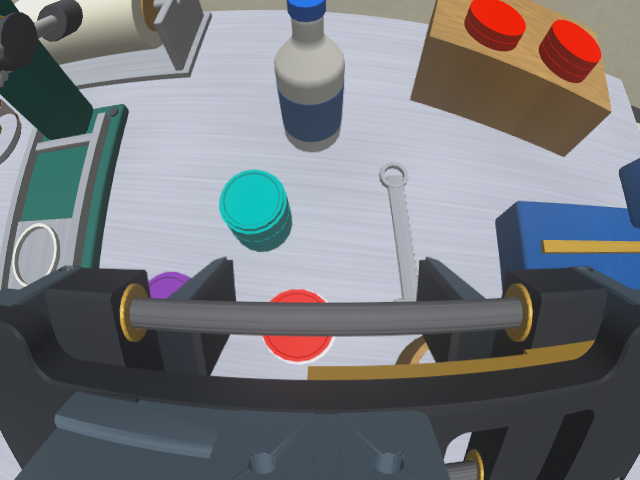

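```bash
python3 - <<'E'
from h import *
s=st(); R=Rt(30); tcp=np.array([.5147,-.3028,.045])+R[:,2]*.019
p,Rc=plan(tcp+[0,0,.10],R,3)
plan(tcp,R,6,p,Rc)
E
```

```text
t 3.15 pos [ 0.5251 -0.3203  0.1822] press [-0.159  -0.3312  0.1822] F [0.4 0.  0.3] open 0.091
q [-51.  23. 102.  38.  44.   7.] rotdiff(tilt30) [ 0.6 -0.3 -0.8]
3 rows
[[[-0.87,-0.63,1.56],[0.2,-0.1,-0.3]],[[-0.87,-0.63,1.57],[0.2,-0.1,-0.2]],[[-0.86,-0.62,1.57],[0.2,-0.1,-0.3]]]
6 rows
[[[-0.83,-0.0,1.44],[0.0,0.0,0.0]],[[-0.83,-0.0,1.44],[0.0,0.0,0.0]],[[-0.83,-0.0,1.45],[0.0,0.0,0.0]],[[-0.83,-0.0,1.44],[0.0,0.0,0.0]],[[-0.84,-0.0,1.45],[0.0,0.0,0.0]],[[-0.83,-0.0,1.44],[0.0,0.0,0.0]]]
```

Request:
jog_arm(steps=[[[-0.87,-0.63,1.56],[0.2,-0.1,-0.3]],[[-0.87,-0.63,1.57],[0.2,-0.1,-0.2]],[[-0.86,-0.62,1.57],[0.2,-0.1,-0.3]],[[-0.83,0,1.44],[0,0,0]],[[-0.83,0,1.44],[0,0,0]],[[-0.83,0,1.4],[0,0,0]],[[0,0,0],[0,0,0]]])

```text
t: 3.73
tool_pos: [0.522, -0.2978, 0.0785]
tcp_rot: [[0.859, 0.13, 0.495], [0.113, -0.992, 0.064], [0.499, 0.002, -0.866]]
ft_force: [-0.7, 1.8, -0.3]
opening: 0.091
```

```bash
python3 - <<'E'
from h import *
s=st(); R=Rt(30); tcp=np.array([.5147,-.3028,.045])+R[:,2]*.019
plan(tcp,R,5)
E
```

```text
t 3.73 pos [ 0.522  -0.2978  0.0785] press [-0.1593 -0.3085  0.0785] F [-0.7  1.8 -0.3] open 0.091
q [-50.  33. 109.  52.  32. -11.] rotdiff(tilt30) [-0.   0.   0.2]
5 rows
[[[-0.47,0.08,0.88],[-0.0,0.0,0.0]],[[-0.47,0.08,0.88],[-0.0,0.0,0.0]],[[-0.47,0.08,0.88],[-0.0,0.0,0.1]],[[-0.47,0.08,0.88],[-0.0,0.0,0.0]],[[-0.47,0.07,0.89],[-0.0,0.0,0.1]]]
```

Request:
jog_arm(steps=[[[-0.47,0.08,0.88],[0,0,0]],[[-0.47,0.08,0.88],[0,0,0]],[[-0.47,0.08,0.88],[0,0,0.1]],[[-0.47,0.08,0.88],[0,0,0]],[[-0.47,0.07,0.7],[0,0,0.1]],[[0,0,0],[0,0,0]]])

```text
t: 4.23
tool_pos: [0.5239, -0.2999, 0.0359]
tcp_rot: [[0.857, 0.129, 0.499], [0.112, -0.992, 0.064], [0.503, 0.002, -0.864]]
ft_force: [0.1, 0.5, 0.6]
opening: 0.0913
```

```bash
python3 - <<'E'
from h import *
s=st(); R=Rt(30); tcp=np.array([.5147,-.3028,.045])+R[:,2]*.019
plan(tcp,R,1); save('wrist','w2.png'); print(wproj([.5147,-.3028,.0735],s))
E
```

```text
t 4.23 pos [ 0.5239 -0.2999  0.0359] press [-0.1576 -0.3108  0.0359] F [0.1 0.5 0.6] open 0.0913
q [-50.  38. 110.  61.  29. -22.] rotdiff(tilt30) [ 0.  -0.2  0.1]
1 rows
[[[-0.37,0.17,0.63],[0.0,-0.2,0.1]]]
(np.float64(331.6555302974291), np.float64(304.42188198836385))
```

View pics/w2.png

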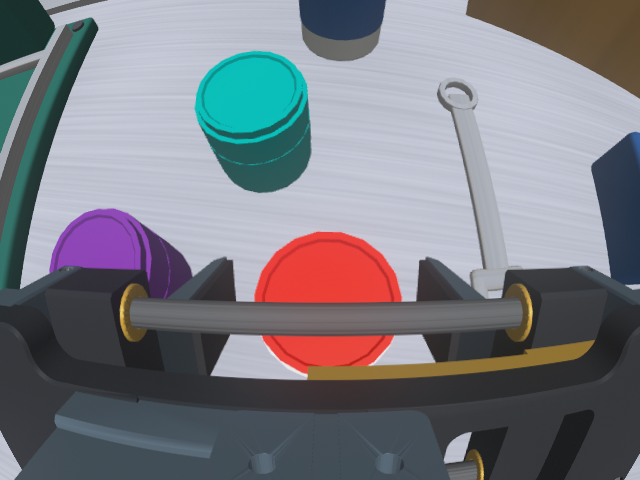

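Request:
jog_arm(steps=[[[-0.37,0.17,0.6],[0,-0.2,0.1]],[[0,0,0],[0,0,0]]])

```text
t: 4.45
tool_pos: [0.5248, -0.3019, 0.0314]
tcp_rot: [[0.858, 0.128, 0.498], [0.112, -0.992, 0.062], [0.502, 0.003, -0.865]]
ft_force: [-0.8, -0.3, -0.1]
opening: 0.0914
```

```bash
python3 - <<'E'
from h import *
s=st(); R=Rt(30); tcp=np.array([.5147,-.3028,.045])+R[:,2]*.019
plan(tcp,R,1)
E
```

```text
t 4.45 pos [ 0.5248 -0.3019  0.0314] press [-0.1571 -0.3129  0.0314] F [-0.8 -0.3 -0.1] open 0.0914
q [-50.  38. 110.  62.  29. -22.] rotdiff(tilt30) [ 0.1 -0.1  0.1]
1 rows
[[[-0.19,-0.04,0.22],[0.1,-0.1,0.1]]]
```

Request:
jog_arm(steps=[[[-0.19,-0.04,0.22],[0,0,0]],[[0,0,0],[0,0,0]],[[0,0,0],[0,0,0]],[[0,0,0],[0,0,0]],[[0,0,0],[0,0,0]],[[0,0,0],[0,0,0]],[[0,0,0],[0,0,0]],[[0,0,0],[0,0,0]]], jaw=255, force=30)

```text
t: 5.12
tool_pos: [0.5246, -0.3015, 0.03]
tcp_rot: [[0.857, 0.128, 0.499], [0.113, -0.992, 0.061], [0.503, 0.004, -0.864]]
ft_force: [-0.4, 1.3, -0.6]
opening: 0.0614
```

```bash
python3 - <<'E'
from h import *
s=st(); print(s['tool_pos']-s['tcp_rot'][:,2]*.019)
E
```

```text
t 5.12 pos [ 0.5246 -0.3015  0.03  ] press [-0.1572 -0.3125  0.03  ] F [-0.4  1.3 -0.6] open 0.0614
q [-50.  38. 110.  63.  28. -23.] rotdiff(tilt30) [ 0.1 -0.2  0.2]
[ 0.51509316 -0.30270805  0.04641341]
```

```bash
python3 - <<'E'
from h import *
s=st(); R=Rt(30)
p,Rc=plan([.5246,-.3015,.09],R,3)
p,Rc=plan([.41,-.22,.26],R,7,p,Rc)
E
```

```text
t 5.12 pos [ 0.5246 -0.3015  0.03  ] press [-0.1572 -0.3125  0.03  ] F [-0.4  1.3 -0.6] open 0.0614
q [-50.  38. 110.  63.  28. -23.] rotdiff(tilt30) [ 0.1 -0.2  0.2]
3 rows
[[[1.01,0.01,-1.73],[0.0,-0.1,0.1]],[[1.0,0.0,-1.73],[0.1,-0.0,0.0]],[[1.0,0.0,-1.73],[0.0,-0.1,0.1]]]
7 rows
[[[-0.07,-1.36,-2.84],[0.0,0.0,-0.0]],[[-0.06,-1.36,-2.84],[0.0,0.0,-0.0]],[[-0.07,-1.36,-2.84],[0.0,0.0,-0.0]],[[-0.06,-1.36,-2.84],[0.0,0.0,-0.0]],[[-0.07,-1.36,-2.84],[0.0,0.0,-0.0]],[[-0.06,-1.36,-2.85],[0.0,0.0,-0.0]],[[-0.07,-1.36,-2.84],[0.0,0.0,-0.0]]]
```

Request:
jog_arm(steps=[[[1.01,0,-1.73],[0,0,0]],[[1.0,0,-1.73],[0,0,0]],[[1.0,0,-1.73],[0,0,0]],[[-0.07,-1.36,-2.84],[0,0,0]],[[-0.06,-1.36,-2.84],[0,0,0]],[[-0.07,-1.36,-2.84],[0,0,0]],[[-0.06,-1.36,-2.84],[0,0,0]],[[-0.07,-1.36,-2.84],[0,0,0]],[[-0.06,-1.36,-2.85],[0,0,0]],[[-0.07,-1.36,-2.84],[0,0,0]]])

```text
t: 5.95
tool_pos: [0.4022, -0.2145, 0.26]
tcp_rot: [[0.865, 0.129, 0.484], [0.108, -0.992, 0.07], [0.489, -0.008, -0.872]]
ft_force: [1.1, -0.4, -5.5]
opening: 0.0615
```

```bash
python3 - <<'E'
from h import *
s=st(); R=Rt(30)
p,Rc=plan([.40,.03,.24],R,10)
E
```

```text
t 5.95 pos [ 0.4022 -0.2145  0.26  ] press [-0.2675 -0.2107  0.26  ] F [ 1.1 -0.4 -5.5] open 0.0615
q [-56.   4. 114.  33.  53.   8.] rotdiff(tilt30) [-0.4  0.7 -0.1]
10 rows
[[[0.15,-2.43,0.33],[-0.0,0.1,-0.0]],[[0.15,-2.43,0.34],[-0.0,0.1,-0.0]],[[0.15,-2.43,0.33],[-0.1,0.1,-0.0]],[[0.14,-2.43,0.33],[-0.0,0.1,-0.0]],[[0.14,-2.42,0.33],[-0.1,0.1,-0.0]],[[0.15,-2.43,0.33],[-0.0,0.0,-0.0]],[[0.14,-2.43,0.33],[-0.1,0.1,-0.0]],[[0.14,-2.42,0.32],[-0.0,0.0,-0.0]],[[0.15,-2.43,0.32],[-0.1,0.1,-0.1]],[[0.15,-2.42,0.32],[-0.0,0.0,-0.0]]]
```

Request:
jog_arm(steps=[[[0.15,-2.43,0.33],[0,0.1,0]],[[0.15,-2.43,0.34],[0,0.1,0]],[[0.15,-2.43,0.33],[0,0.1,0]],[[0.15,-2.43,0.33],[0,0.1,0]],[[0.15,-2.43,0.33],[0,0.1,0]],[[0.15,-2.43,0.33],[0,0,0]],[[0.15,-2.43,0.33],[-0.1,0,0]],[[0.15,-2.43,0.33],[-0.1,0,0]],[[0.15,-2.43,0.33],[-0.1,0,0]],[[0.15,-2.43,0.33],[0,0,0]]])

```text
t: 6.78
tool_pos: [0.3924, 0.0364, 0.241]
tcp_rot: [[0.862, 0.118, 0.493], [0.103, -0.993, 0.057], [0.497, 0.001, -0.868]]
ft_force: [0.8, -1.8, -6.8]
opening: 0.0614
```

```bash
python3 - <<'E'
from h import *
s=st(); R=Rt(30); T=np.array([.5522,.0179,.059])
left=np.array([-np.sin(np.radians(YAW)),np.cos(np.radians(YAW)),0])
tg=T+left*.027+[0,0,.075]; print(tg)
plan(tg,R,6)
E
```

```text
t 6.78 pos [0.3924 0.0364 0.241 ] press [-0.2454  0.0395  0.241 ] F [ 0.8 -1.8 -6.8] open 0.0614
q [-12.  -5. 127.  18.  31.  59.] rotdiff(tilt30) [ 0.3  0.2 -0.4]
[0.54876926 0.04468115 0.134     ]
6 rows
[[[1.37,0.17,2.84],[0.1,0.0,-0.1]],[[1.37,0.17,2.84],[0.0,0.0,-0.1]],[[1.38,0.18,2.84],[0.1,0.1,-0.1]],[[1.37,0.18,2.85],[0.0,0.0,-0.0]],[[1.37,0.19,2.84],[0.1,0.1,-0.1]],[[1.36,0.19,2.85],[0.0,0.0,-0.0]]]
```

Request:
jog_arm(steps=[[[1.37,0.17,2.84],[0.1,0,-0.1]],[[1.37,0.17,2.84],[0,0,-0.1]],[[1.38,0.18,2.84],[0.1,0.1,-0.1]],[[1.37,0.18,2.85],[0,0,0]],[[1.37,0.19,2.84],[0.1,0.1,-0.1]],[[1.36,0.19,2.6],[0,0,0]],[[0,0,0],[0,0,0]],[[0,0,0],[0,0,0]]])

```text
t: 7.45
tool_pos: [0.5466, 0.0548, 0.1268]
tcp_rot: [[0.862, 0.135, 0.488], [0.116, -0.991, 0.069], [0.493, -0.003, -0.87]]
ft_force: [-1.0, -0.5, -5.8]
opening: 0.0616
```

```bash
python3 - <<'E'
from h import *
s=st(); R=Rt(30); T=np.array([.5522,.0179,.059])
left=np.array([-np.sin(np.radians(YAW)),np.cos(np.radians(YAW)),0])
p,Rc=plan(T+left*.027+[0,0,.018],R,5)
save('wrist','w3.png');save('top','t3.png')
print(wproj([.5423,.0166,.037],s))
E
```

```text
t 7.45 pos [0.5466 0.0548 0.1268] press [-0.0901  0.0382  0.1268] F [-1.  -0.5 -5.8] open 0.0616
q [ -4.  22. 120.  34.  11.  46.] rotdiff(tilt30) [-0.4  0.5  0.3]
5 rows
[[[-0.48,0.21,0.87],[-0.1,0.1,0.1]],[[-0.48,0.21,0.88],[-0.1,0.1,0.1]],[[-0.48,0.21,0.87],[-0.1,0.1,0.0]],[[-0.48,0.21,0.87],[-0.0,0.1,0.1]],[[-0.48,0.2,0.88],[-0.1,0.1,0.0]]]
(np.float64(378.0051895365866), np.float64(322.26911239939875))
```

View pics/w3.png

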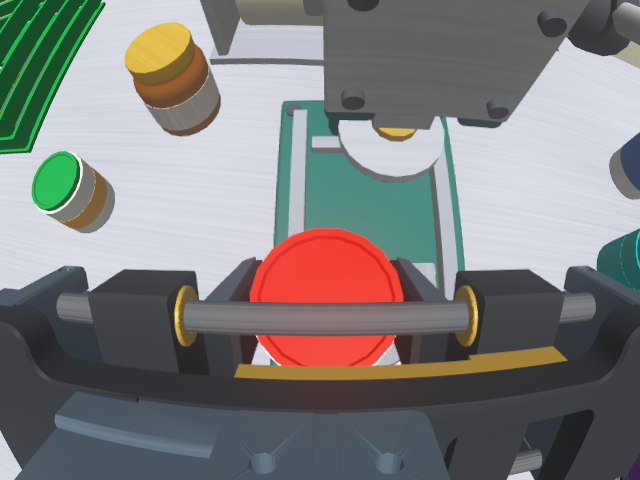

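View pics/t3.png

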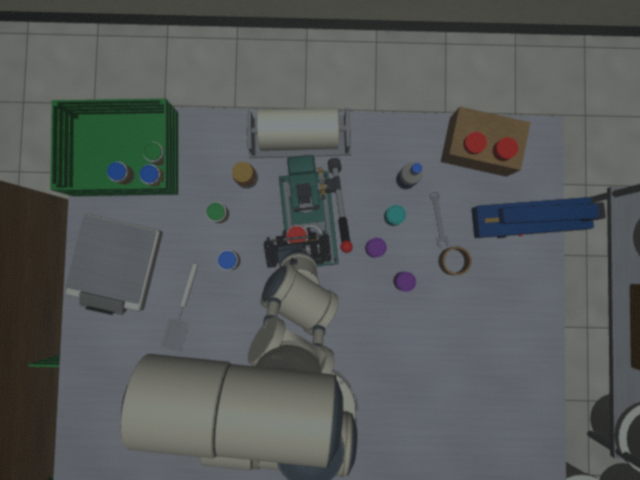

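```bash
cat > kin.py <<'E'
from h import *
from scipy.optimize import least_squares
def RR(q,c): 
    return Ro.from_euler('ZYZYZ',[q[0],q[1]+q[2],q[3],q[4],q[5]+c]).as_matrix()
def fk(q,P):
    h,a1,a2,d4,a3,L,c=P
    e=lambda b:Ro.from_euler('ZY',[q[0],b]).as_matrix()
    w=np.array([0,0,h])+e(0)@[a1,0,0]+e(q[1])@[0,0,a2]+e(q[1]+q[2])@[a3,0,d4]
    R=RR(q,c); return w+R[:,2]*L,R
E
python3 - <<'E'
from kin import *
s=robot.get_state()
d=np.radians
D=[([ 1.00650572e+00,  4.94194937e-01,  1.34613142e+00,0,1.30250829e+00, -9.54992066e-02],[.28217,.55725,.21333],1),
 (s['q'],s['tool_pos'],1)]
for q,p in [((45,9,97,-2,66,52),(.3091,.3749,.2772)),((4,-11,110,-1,66,80),(.3393,.0788,.3322)),((-46,-6,112,24,59,24),(.3867,-.1369,.3107)),((-51,24,102,38,44,7),(.5264,-.3223,.1814)),((-50,33,109,52,32,-11),(.522,-.2978,.0785)),((-50,38,110,62,29,-22),(.5248,-.3019,.0314)),((-56,4,114,33,53,8),(.4022,-.2145,.26)),((-12,-5,127,18,31,59),(.3924,.0364,.241))]:
    D.append((d(q),p,.3))
for c in (np.pi/2,-np.pi/2,0,np.pi):
    print(c,np.abs(RR(s['q'],c)-s['tcp_rot']).max())
f=lambda P:np.concatenate([(fk(q,P)[0]-p)*w for q,p,w in D])
r=least_squares(lambda x:f(np.r_[x,0]),[.3,0,.4,.4,0,.2]); print(r.x.round(4),np.abs(r.fun).max(), f(np.r_[r.x,0]).reshape(-1,3).round(4))
E
```

```text
Traceback (most recent call last):
  File "kin.py", line 4, in RR
    return Ro.from_euler('ZYZYZ',[q[0],q[1]+q[2],q[3],q[4],q[5]+c]).as_matrix()
           ~~~~~~~~~~~~~^^^^^^^^^^^^^^^^^^^^^^^^^^^^^^^^^^^^^^^^^^^
  File "scipy/spatial/transform/_rotation.pyx", line 1413, in scipy.spatial.transform._rotation.Rotation.from_euler
ValueError: Expected axis specification to be a non-empty string of upto 3 characters, got ZYZYZ
```

```bash
sed -i "s/return Ro.from_euler('ZYZYZ'.*/return (Ro.from_euler('ZYZ',[q[0],q[1]+q[2],q[3]])*Ro.from_euler('YZ',[q[4],q[5]+c])).as_matrix()/" kin.py
cat > fit.py <<'E'
from kin import *
s=robot.get_state()
d=np.radians
D=[([ 1.00650572e+00,  4.94194937e-01,  1.34613142e+00,0,1.30250829e+00, -9.54992066e-02],[.28217,.55725,.21333],1),
 (s['q'],s['tool_pos'],1)]
for q,p in [((45,9,97,-2,66,52),(.3091,.3749,.2772)),((4,-11,110,-1,66,80),(.3393,.0788,.3322)),((-46,-6,112,24,59,24),(.3867,-.1369,.3107)),((-51,24,102,38,44,7),(.5264,-.3223,.1814)),((-50,33,109,52,32,-11),(.522,-.2978,.0785)),((-50,38,110,62,29,-22),(.5248,-.3019,.0314)),((-56,4,114,33,53,8),(.4022,-.2145,.26)),((-12,-5,127,18,31,59),(.3924,.0364,.241))]:
    D.append((d(q),p,.3))
for c in (np.pi/2,-np.pi/2,0,np.pi):
    print(c,np.abs(RR(s['q'],c)-s['tcp_rot']).max())
print(RR(s['q'],0).round(2),s['tcp_rot'].round(2))
f=lambda P:np.concatenate([(fk(q,P)[0]-p)*w for q,p,w in D])
r=least_squares(lambda x:f(np.r_[x,0]),[.3,0,.4,.4,0,.2]); print(r.x.round(4),np.abs(r.fun).max()); print(f(np.r_[r.x,0]).reshape(-1,3).round(4))
E
python3 fit.py
```

```text
1.5707963267948966 2.498001805406602e-16
-1.5707963267948966 1.9817936159884861
0 1.1066899180931393
3.141592653589793 1.1066899180931395
[[-0.13  0.86  0.49]
 [ 0.99  0.12  0.07]
 [ 0.    0.49 -0.87]] [[ 0.86  0.13  0.49]
 [ 0.12 -0.99  0.07]
 [ 0.49 -0.   -0.87]]
[ 0.4592 -0.1069  0.6789  0.4778  0.1978  0.5311] 0.05068419899102378
[[ 0.0507 -0.0314 -0.0054]
 [ 0.0021 -0.0408  0.0008]
 [ 0.0123 -0.0146  0.0015]
 [ 0.0007 -0.019   0.0031]
 [ 0.0021 -0.0013  0.008 ]
 [ 0.0041  0.0049 -0.0008]
 [-0.0011  0.0076 -0.0029]
 [-0.001   0.0103 -0.0015]
 [ 0.0013  0.0074  0.004 ]
 [-0.0002 -0.01    0.0035]]
```

```bash
cat >> kin.py <<'E'
C=np.pi/2
def fk2(q,P):
    h,a1,b,a2,d4,a3,L,o=P
    e=lambda b:Ro.from_euler('ZY',[q[0],b]).as_matrix()
    E4=(Ro.from_euler('ZYZ',[q[0],q[1]+q[2],q[3]])).as_matrix(); E5=E4@Ro.from_euler('y',q[4]).as_matrix()
    return np.array([0,0,h])+e(0)@[a1,b,0]+e(q[1])@[0,0,a2]+e(q[1]+q[2])@[a3,0,d4]+E5@[o,0,L], RR(q,C)
E
cat >> fit.py <<'E'
f=lambda P:np.concatenate([(fk2(q,P)[0]-p)*w for q,p,w in D])
r=least_squares(f,[.3,0,0,.4,.4,0,.2,0]); print(r.x.round(4),np.abs(r.fun).max()); print(f(r.x).reshape(-1,3).round(4))
E
python3 fit.py | tail -12
```

```text
[ 2.546e-01  1.000e-03  5.970e-02  5.961e-01  3.838e-01  1.168e-01
  3.508e-01 -1.000e-04] 0.0019846647822602645
[[ 0.0002  0.0004  0.0005]
 [ 0.0004 -0.0002  0.0002]
 [-0.0012 -0.0004  0.0003]
 [-0.0015 -0.0004 -0.002 ]
 [ 0.0011 -0.0016  0.0015]
 [-0.0002  0.0018 -0.0018]
 [-0.0007 -0.0003 -0.001 ]
 [ 0.0002  0.0007  0.0009]
 [-0.0003 -0.0002 -0.0002]
 [ 0.     -0.0005 -0.    ]]
```

```bash
cat >> kin.py <<'E'
PP=[.2546,.001,.0597,.5961,.3838,.1168,.3508,0]
LO=np.array([-2.91,-.82,.22,-1.22,.12,-3.08]); HI=np.array([2.91,2.16,2.67,4.37,2.79,3.08])
def ik(pos,R,q0=None):
    best=None
    for q in ([q0] if q0 is not None else [np.array([0,.4,2,a,.5,b]) for a in (-.5,.5,2.5) for b in (-1,1)]):
        g=lambda x:np.r_[(fk2(x,PP)[0]-pos)*10,(fk2(x,PP)[1]-R).ravel()]
        r=least_squares(g,np.clip(q,LO+.01,HI-.01),bounds=(LO,HI))
        if best is None or r.cost<best.cost: best=r
    return best.x,np.sqrt(2*best.cost)
E
python3 - <<'E'
from kin import *
nest=np.array([.5423,.0166,.029])
for tilt in (30,20,10,0):
  for yaw in (-40,-25,-10,7,25,40):
    R=Rt(tilt,yaw); t=nest+[0,0,.0464]+R[:,2]*.019
    q,e=ik(t,R); print(tilt,yaw,np.degrees(q).round(0),round(e,4))
E
```

```text
30 -40 [   9.   34.  115.  -66.   24. -161.] 0.0
30 -25 [   4.   32.  118.  -70.   14. -175.] 0.0489
30 -10 [  -2.   32.  123.  218.    7. -121.] 0.013
30 7 [-10.  32. 123. 116.   9. -41.] 0.0
30 25 [-16.  32. 121.  80.  20. -27.] 0.0
30 40 [-20.  33. 116.  63.  29. -26.] 0.0
20 -40 [  4.  32. 110. -32.  27. 161.] 0.0
20 -25 [  1.  31. 113. -26.  20. 139.] 0.0
20 -10 [ -3.  30. 114.  -9.  15. 105.] 0.0
20 7 [ -8.  30. 115.  18.  16.  59.] 0.0
20 25 [-12.  31. 113.  32.  23.  25.] 0.0
20 40 [-15.  32. 111.  34.  30.   7.] 0.0
10 -40 [ -1.  32. 104. -11.  36. 137.] 0.0
10 -25 [ -2.  32. 106.  -7.  34. 118.] 0.0
10 -10 [ -4.  31. 106.  -2.  32.  98.] 0.0
10 7 [ -6.  31. 107.   4.  33.  74.] 0.0
10 25 [ -8.  31. 106.  10.  35.  50.] 0.0
10 40 [ -9.  32. 105.  12.  38.  31.] 0.0
0 -40 [ -5.  34.  98.  -0.  48. 125.] 0.0
0 -25 [ -5.  34.  98.   0.  48. 110.] 0.0
0 -10 [-5. 34. 98. -0. 48. 95.] 0.0
0 7 [-5. 34. 98. -0. 48. 78.] 0.0
0 25 [-5. 34. 98.  0. 48. 60.] 0.0
0 40 [-5. 34. 98. -0. 48. 45.] 0.0
```

```bash
cat >> kin.py <<'E'
def path(pts,q):
    for p,R in pts:
        q,e=ik(p,R,q); print(np.round(p,3),np.degrees(q).round(0),round(e,4))
E
python3 - <<'E'
from kin import *
s=st(); q=s['q']
off=s['tool_pos']-s['tcp_rot'][:,2]*.019   # tub axis point
left=np.array([-np.sin(np.radians(YAW)),np.cos(np.radians(YAW)),0])
nest=np.array([.5423,.0166,.029])
pts=[]
for y in (10,15,20):
    R=Rt(30,y); pts.append((off+R[:,2]*.019,R))
for f in (1,.75,.5,.25,0):
    g=nest+[0,0,.0464+.016+f*.03]+left*.02; pts.append((g+R[:,2]*.019,R))
for f in(.5,0):
    g=nest+[0,0,.0464+.016]+left*.02*f; pts.append((g+R[:,2]*.019,R))
g=nest+[0,0,.0464]; pts.append((g+R[:,2]*.019,R))
path(pts,q)
plan(*pts[2],n=4)
E
```

```text
t 7.55 pos [0.5464 0.0546 0.128 ] press [-0.0903  0.038   0.128 ] F [-0.8 -0.3 -5.9] open 0.0613
q [ -5.  22. 120.  34.  11.  46.] rotdiff(tilt30) [-0.3  0.4  0.3]
[0.546 0.055 0.128] [ -5.  22. 120.  41.  12.  36.] 0.0
[0.546 0.056 0.128] [ -8.  22. 120.  48.  15.  23.] 0.0
[0.546 0.057 0.128] [-10.  23. 119.  51.  18.  14.] 0.0
[0.549 0.04  0.105] [-12.  26. 120.  62.  17.   0.] 0.0
[0.549 0.04  0.097] [-12.  27. 120.  67.  17.  -4.] 0.0
[0.549 0.04  0.09 ] [-12.  28. 121.  71.  16.  -9.] 0.0
[0.549 0.04  0.082] [-12.  29. 121.  76.  16. -14.] 0.0
[0.549 0.04  0.075] [-12.  30. 121.  81.  16. -19.] 0.0
[0.55  0.03  0.075] [-13.  30. 121.  79.  16. -18.] 0.0
[0.551 0.02  0.075] [-15.  30. 121.  78.  17. -18.] 0.0
[0.551 0.02  0.059] [-15.  32. 122.  87.  17. -28.] 0.0
4 rows
[[[-0.0,-0.05,-0.0],[1.5,0.1,-2.7]],[[-0.0,-0.05,-0.0],[1.5,0.1,-2.7]],[[0.0,-0.05,-0.0],[1.5,0.1,-2.7]],[[0.01,-0.05,-0.0],[1.5,0.0,-2.6]]]
```

Feasible with the approach yawed to 20°.

Request:
jog_arm(steps=[[[0,-0.05,0],[1.5,0.1,-2.7]],[[0,-0.05,0],[1.5,0.1,-2.7]],[[0,-0.05,0],[1.5,0.1,-2.7]],[[0,-0.05,0],[1.5,0,-2.6]],[[0,0,0],[0,0,0]]])

```text
t: 7.97
tool_pos: [0.5425, 0.0575, 0.1314]
tcp_rot: [[0.812, 0.344, 0.471], [0.297, -0.939, 0.174], [0.502, -0.001, -0.865]]
ft_force: [1.1, -0.0, -5.9]
opening: 0.0616
```

```bash
python3 - <<'E'
from kin import *
s=st()
left=np.array([-np.sin(np.radians(YAW)),np.cos(np.radians(YAW)),0])
nest=np.array([.5423,.0166,.029]); R=Rt(30,20)
g=nest+[0,0,.0464+.018]+left*.02; plan(g+R[:,2]*.019,R,7)
E
```

```text
t 7.97 pos [0.5425 0.0575 0.1314] press [-0.0939  0.0413  0.1314] F [ 1.1 -0.  -5.9] open 0.0616
q [-10.  22. 119.  51.  19.  14.] rotdiff(tilt30) [-6.5 -0.2 11.1]
7 rows
[[[-0.39,0.27,0.67],[-0.0,-0.0,0.0]],[[-0.39,0.27,0.67],[-0.0,-0.0,0.0]],[[-0.4,0.27,0.67],[-0.0,-0.0,0.0]],[[-0.39,0.27,0.67],[-0.0,-0.0,0.0]],[[-0.4,0.27,0.67],[-0.0,-0.1,0.0]],[[-0.39,0.27,0.67],[-0.1,-0.0,0.0]],[[-0.4,0.27,0.67],[-0.0,-0.1,0.1]]]
```

Request:
jog_arm(steps=[[[-0.39,0.27,0.67],[0,0,0]],[[-0.39,0.27,0.67],[0,0,0]],[[-0.4,0.27,0.67],[0,0,0]],[[-0.39,0.27,0.67],[0,0,0]],[[-0.4,0.27,0.67],[0,0,0]],[[-0.39,0.27,0.67],[0,0,0]],[[-0.4,0.27,0.5],[0,0,0]],[[0,0,0],[0,0,0]]])

```text
t: 8.63
tool_pos: [0.5445, 0.0362, 0.0823]
tcp_rot: [[0.815, 0.327, 0.478], [0.285, -0.945, 0.162], [0.504, 0.004, -0.863]]
ft_force: [0.2, 0.1, -5.3]
opening: 0.0617
```

```bash
python3 - <<'E'
from kin import *
s=st(); print(np.array(s['tool_pos']-s['tcp_rot'][:,2]*.019)-[0,0,.0464])
nest=np.array([.5423,.0166,.029]); R=Rt(30,20)
g=nest+[0,0,.0464+.014]; plan(g+R[:,2]*.019,R,4)
E
```

```text
t 8.63 pos [0.5445 0.0362 0.0823] press [-0.0945  0.02    0.0823] F [ 0.2  0.1 -5.3] open 0.0617
q [-12.  29. 122.  80.  15. -18.] rotdiff(tilt30) [-5.7 -0.3 10.3]
[0.53540159 0.03314609 0.05226811]
4 rows
[[[-0.1,0.44,0.22],[0.2,-0.1,-0.2]],[[-0.1,0.44,0.21],[0.1,-0.1,-0.2]],[[-0.1,0.44,0.21],[0.2,-0.0,-0.1]],[[-0.09,0.45,0.22],[0.1,-0.1,-0.2]]]
```

Request:
jog_arm(steps=[[[-0.1,0.44,0.22],[0.2,0,-0.2]],[[-0.1,0.44,0.21],[0.1,0,-0.2]],[[-0.1,0.44,0.21],[0.2,0,-0.1]],[[-0.1,0.44,0.2],[0.1,0,-0.2]],[[0,0,0],[0,0,0]],[[0,0,0],[0,0,0]]])

```text
t: 9.13
tool_pos: [0.5515, 0.0178, 0.0745]
tcp_rot: [[0.811, 0.341, 0.476], [0.295, -0.94, 0.17], [0.505, 0.002, -0.863]]
ft_force: [-0.2, -0.6, -5.5]
opening: 0.0616
```

```bash
python3 - <<'E'
from kin import *
s=st(); print(np.array(s['tool_pos']-s['tcp_rot'][:,2]*.019)-[0,0,.0464])
nest=np.array([.5423,.0166,.029]); R=Rt(30,20)
g=nest+[0,0,.0464+.011]; plan(g+R[:,2]*.019,R,2)
save('wrist','w4.png');save('top','t4.png');save('scene','s4.png')
t=cv2.imread('pics/t4.png')[190:280,250:370]; cv2.imwrite('pics/t4c.png',np.clip(cv2.resize(t,None,fx=6,fy=6,interpolation=cv2.INTER_CUBIC)*1.4,0,255).astype(np.uint8))
E
```

```text
t 9.13 pos [0.5515 0.0178 0.0745] press [-0.0899  0.0009  0.0745] F [-0.2 -0.6 -5.5] open 0.0616
q [-15.  30. 121.  80.  17. -21.] rotdiff(tilt30) [-6.2 -0.3 11. ]
[0.54245394 0.01460426 0.04449774]
2 rows
[[[-0.1,-0.1,0.21],[0.1,-0.2,0.0]],[[-0.09,-0.1,0.21],[0.1,-0.1,0.0]]]
```

View pics/w4.png

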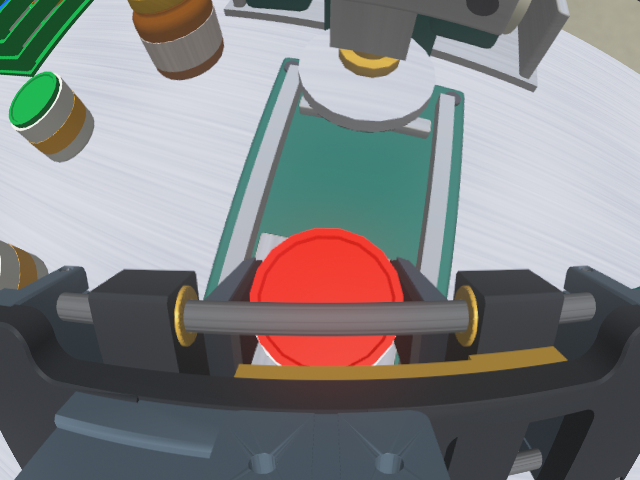

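View pics/t4c.png

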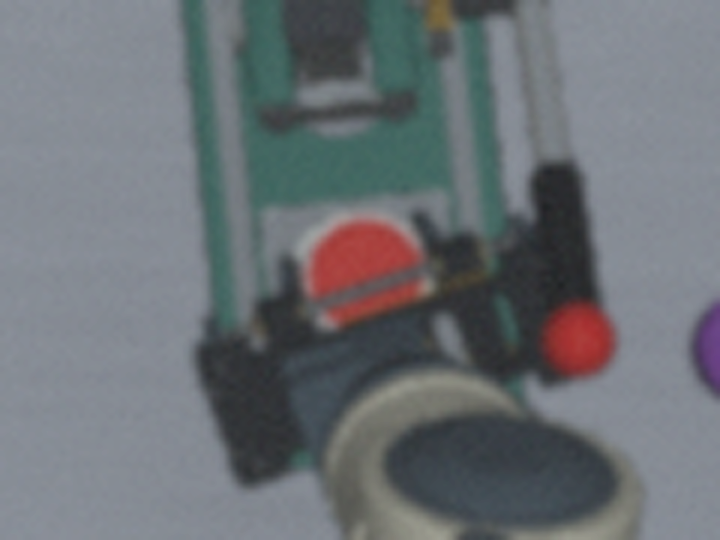

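Request:
jog_arm(steps=[[[-0.1,-0.1,0.21],[0.1,-0.1,0]],[[-0.1,-0.1,0.21],[0.1,-0.1,0]],[[0,0,0],[0,0,0]],[[0,0,0],[0,0,0]]])

```text
t: 9.62
tool_pos: [0.5507, 0.0212, 0.0695]
tcp_rot: [[0.813, 0.344, 0.471], [0.297, -0.939, 0.173], [0.502, -0.001, -0.865]]
ft_force: [0.4, 0.0, -5.9]
opening: 0.0616
```

```bash
python3 - <<'E'
from kin import *
s=st(); print(np.array(s['tool_pos']-s['tcp_rot'][:,2]*.019)-[0,0,.0464], np.degrees(np.arccos(-s['tcp_rot'][2,2])))
nest=np.array([.5423,.0166,.029]); R=Rt(30,20)
g=nest+[0,0,.0464+.0]; plan(g+R[:,2]*.019,R,5)
E
```

```text
t 9.62 pos [0.5507 0.0212 0.0695] press [-0.0903  0.0043  0.0695] F [ 0.4  0.  -5.9] open 0.0616
q [-15.  31. 121.  81.  17. -22.] rotdiff(tilt30) [-6.5 -0.1 11. ]
[0.54174216 0.01786586 0.03958016] 30.10864953701459
5 rows
[[[-0.11,0.03,0.18],[-0.0,-0.0,0.0]],[[-0.1,0.03,0.18],[-0.0,-0.0,0.0]],[[-0.11,0.03,0.19],[-0.0,-0.0,0.0]],[[-0.1,0.03,0.18],[-0.1,-0.1,0.0]],[[-0.11,0.02,0.19],[-0.0,-0.0,0.1]]]
```

Request:
jog_arm(steps=[[[-0.11,0.03,0.18],[0,0,0]],[[-0.1,0.03,0.18],[0,0,0]],[[-0.11,0.03,0.19],[0,0,0]],[[-0.1,0.03,0.18],[0,0,0]],[[0,0,0],[0,0,0]],[[0,0,0],[0,0,0]]])

```text
t: 10.12
tool_pos: [0.5511, 0.0201, 0.06]
tcp_rot: [[0.813, 0.344, 0.47], [0.297, -0.939, 0.173], [0.501, -0.001, -0.865]]
ft_force: [0.2, 0.3, -5.8]
opening: 0.0617
```

```bash
python3 - <<'E'
from kin import *
s=st(); print(np.array(s['tool_pos']-s['tcp_rot'][:,2]*.019)-[0,0,.0464], np.degrees(np.arccos(-s['tcp_rot'][2,2])))
nest=np.array([.5423,.0166,.029]); R=Rt(30,20)
g=nest+[0,0,.0464+.0]; plan(g+R[:,2]*.019,R,2)
E
```

```text
t 10.12 pos [0.5511 0.0201 0.06  ] press [-0.09    0.0032  0.06  ] F [ 0.2  0.3 -5.8] open 0.0617
q [-15.  32. 121.  87.  17. -28.] rotdiff(tilt30) [-6.5 -0.1 11.1]
[0.54215215 0.0168069  0.03004423] 30.087144394567417
2 rows
[[[-0.02,0.01,0.05],[-0.1,-0.0,0.0]],[[-0.03,0.02,0.04],[-0.0,-0.1,0.1]]]
```

Request:
jog_arm(steps=[[[-0.05,0,0.09],[0,0,0]],[[-0.05,0,0.09],[0,0,0]],[[0,0,0],[0,0,0]]])

```text
t: 10.37
tool_pos: [0.5527, 0.0203, 0.0594]
tcp_rot: [[0.811, 0.344, 0.474], [0.297, -0.939, 0.174], [0.505, -0.0, -0.863]]
ft_force: [0.2, -0.1, -6.4]
opening: 0.0617
```

Request:
jog_arm(steps=[[[-0.1,0,0.15],[0,0,0]],[[-0.1,0,0.15],[0,0,0]],[[0,0,0],[0,0,0]],[[0,0,0],[0,0,0]]])

```text
t: 10.7
tool_pos: [0.5564, 0.0207, 0.0596]
tcp_rot: [[0.805, 0.345, 0.482], [0.297, -0.939, 0.176], [0.513, 0.002, -0.858]]
ft_force: [-0.3, 0.1, -6.5]
opening: 0.0616
```

```bash
python3 - <<'E'
from kin import *
s=st(); print(np.degrees(s['q']).round(1), s['effort'].round(1),s['qd'].round(3)); print(np.array(s['tool_pos']-s['tcp_rot'][:,2]*.019)-[0,0,.0464], np.degrees(np.arccos(-s['tcp_rot'][2,2])))
print(np.degrees(LO),np.degrees(HI), fk2(s['q'],PP)[0])
save('wrist','w5.png')
E
```

```text
t 10.7 pos [0.5564 0.0207 0.0596] press [-0.0847  0.0031  0.0596] F [-0.3  0.1 -6.5] open 0.0616
q [-15.  33. 121.  91.  17. -32.] rotdiff(tilt30) [-6.4 -0.9 11.1]
[-14.9  32.6 121.4  90.5  17.1 -31.7] [  0.1 -70.2 -11.7   1.4   2.8  -0.1] [-0.001 -0.002 -0.     0.019  0.004 -0.019]
[0.54724374 0.01739436 0.0294658 ] 30.895572182250397
[-166.73071838  -46.9825392    12.60507149  -69.90085101    6.87549354
 -176.4710009 ] [166.73071838 123.75888375 152.9797313  250.38255647 159.85522484
 176.4710009 ] [0.55684182 0.02015475 0.05959099]
```

View pics/w5.png

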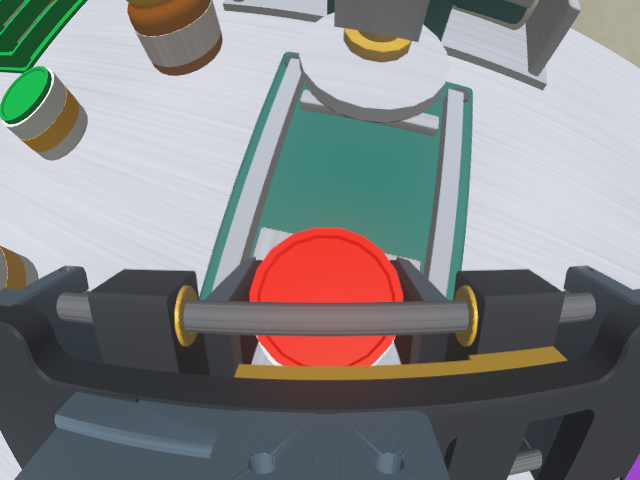

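Request:
jog_arm(steps=[[[0,0,0],[0,0,0]],[[0,0,0],[0,0,0]],[[0,0,0],[0,0,0]],[[0,0,0],[0,0,0]],[[0,0,0],[0,0,0]],[[0,0,0],[0,0,0]]], jaw=0)

```text
t: 11.25
tool_pos: [0.5565, 0.0207, 0.0594]
tcp_rot: [[0.805, 0.345, 0.482], [0.297, -0.939, 0.176], [0.513, 0.002, -0.858]]
ft_force: [-0.4, 0.0, -0.1]
opening: 0.0912
```

```bash
python3 - <<'E'
from kin import *
s=st(); save('wrist','w6.png')
E
```

```text
t 11.25 pos [0.5565 0.0207 0.0594] press [-0.0846  0.003   0.0594] F [-0.4  0.  -0.1] open 0.0912
q [-15.  33. 121.  91.  17. -32.] rotdiff(tilt30) [-6.4 -0.9 11.1]
```

View pics/w6.png

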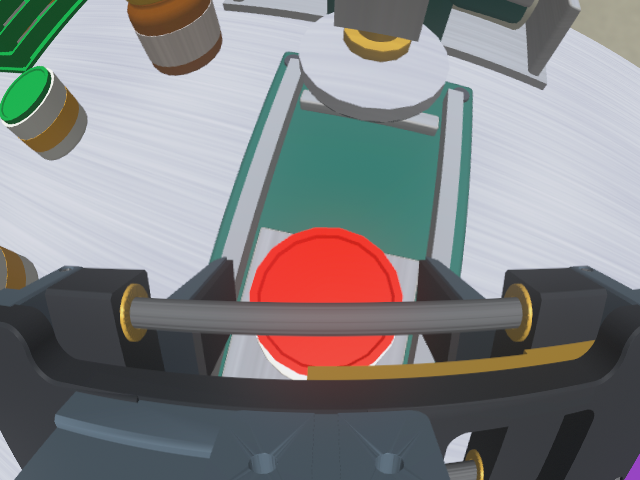

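```bash
python3 - <<'E'
from kin import *
s=st()
p=s['tool_pos']; R0=s['tcp_rot']
for tilt in (20,15,10):
    R=Rt(tilt)
    path([(P2W([-.24,0,.14]),R),(P2W([-.22,0,.064]),R),(P2W([-.16,0,.064]),R),(P2W([-.10,0,.064]),R)],np.array([-.1,.4,2,.3,.5,1]))
E
```

```text
t 11.3 pos [0.5564 0.0207 0.0594] press [-0.0847  0.0031  0.0594] F [0.6 0.6 0.1] open 0.0913
q [-15.  33. 121.  91.  17. -32.] rotdiff(tilt30) [-6.4 -0.9 11.1]
[ 0.403 -0.002  0.14 ] [-16.  12. 128.  20.  23.  50.] 0.0
[0.423 0.    0.064] [-14.  25. 132.  61.   8.   9.] 0.0
[0.482 0.008 0.064] [-11.  27. 124.  31.  12.  43.] 0.0
[0.542 0.016 0.064] [ -8.  29. 116.  18.  17.  58.] 0.0
[ 0.403 -0.002  0.14 ] [-13.  12. 124.  11.  30.  61.] 0.0
[0.423 0.    0.064] [-12.  25. 127.  20.  15.  52.] 0.0
[0.482 0.008 0.064] [ -9.  27. 119.  12.  20.  62.] 0.0
[0.542 0.016 0.064] [ -7.  29. 111.   9.  25.  68.] 0.0
[ 0.403 -0.002  0.14 ] [-12.  13. 120.   5.  37.  67.] 0.0
[0.423 0.    0.064] [-11.  25. 123.   8.  23.  65.] 0.0
[0.482 0.008 0.064] [ -8.  27. 115.   6.  28.  70.] 0.0
[0.542 0.016 0.064] [ -6.  30. 107.   4.  33.  73.] 0.0
```

Request:
jog_arm(steps=[[[0,0,-1.5],[0,0,0]],[[0,0,-2.0],[0,0,0]],[[0,0,-2.5],[0,0,0]],[[0,0,-2.5],[0,0,0]],[[0,0,-2.5],[0,0,0]],[[0,0,-1.5],[0,0,0]],[[0,0,0],[0,0,0]]])

```text
t: 11.88
tool_pos: [0.4922, -0.0026, 0.1687]
tcp_rot: [[0.809, 0.344, 0.477], [0.297, -0.939, 0.173], [0.507, 0.002, -0.862]]
ft_force: [0.1, 0.1, -0.9]
opening: 0.0911
```

```bash
python3 - <<'E'
from kin import *
s=st(); save('wrist','w7.png'); save('top','t7.png')
plan(P2W([-.25,0,.13]),Rt(10),6)
print('lid pred',wproj(P2W([-.0945,.0,.029+.0735]),s))
E
```

```text
t 11.88 pos [ 0.4922 -0.0026  0.1687] press [-0.1513 -0.0119  0.1687] F [ 0.1  0.1 -0.9] open 0.0911
q [-22.  14. 123.  47.  27.   8.] rotdiff(tilt30) [-6.4 -0.5 11.1]
6 rows
[[[-1.67,-0.56,-0.27],[-0.7,-3.4,2.0]],[[-1.7,-0.5,-0.17],[-0.7,-3.4,2.0]],[[-1.73,-0.43,-0.07],[-0.8,-3.4,2.0]],[[-1.74,-0.38,0.02],[-0.7,-3.4,2.0]],[[-1.75,-0.31,0.12],[-0.7,-3.4,2.1]],[[-1.75,-0.25,0.22],[-0.8,-3.4,2.0]]]
lid pred (np.float64(327.32556752220944), np.float64(225.92541255724967))
```

View pics/w7.png

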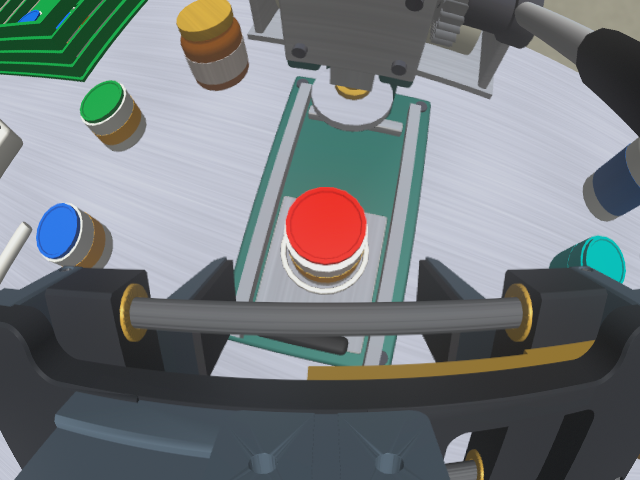

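Request:
jog_arm(steps=[[[-1.67,-0.56,-0.27],[-0.7,-3.4,2.0]],[[-1.7,-0.5,-0.17],[-0.7,-3.4,2.0]],[[-1.73,-0.43,-0.07],[-0.8,-3.4,2.0]],[[-1.74,-0.38,0.02],[-0.7,-3.4,2.0]],[[-1.75,-0.31,0.12],[-0.7,-3.4,2.1]],[[-1.75,-0.25,0.22],[-0.8,-3.4,2.0]],[[0,0,0],[0,0,0]]], jaw=255)

```text
t: 12.57
tool_pos: [0.3951, -0.0018, 0.1236]
tcp_rot: [[0.977, 0.132, 0.168], [0.13, -0.991, 0.027], [0.171, -0.004, -0.985]]
ft_force: [0.0, 0.2, -0.6]
opening: 0.0474
```

```bash
python3 - <<'E'
from kin import *
s=st()
plan(P2W([-.225,0,.066]),Rt(10),4)
E
```

```text
t 12.57 pos [ 0.3951 -0.0018  0.1236] press [-0.2475  0.0013  0.1236] F [ 0.   0.2 -0.6] open 0.0474
q [-12.  15. 122.   6.  34.  65.] rotdiff(tilt30) [-0.3 20.2  0.2]
4 rows
[[[0.31,0.04,1.51],[-0.1,0.0,0.1]],[[0.31,0.04,1.52],[-0.1,0.1,0.0]],[[0.3,0.03,1.51],[-0.0,0.0,0.1]],[[0.31,0.04,1.52],[-0.1,0.1,0.0]]]
```

Request:
jog_arm(steps=[[[0.31,0.04,1.51],[0,0,0]],[[0.31,0.04,1.52],[0,0,0]],[[0.3,0.03,1.51],[0,0,0]],[[0.31,0.04,1.4],[0,0,0]],[[0,0,0],[0,0,0]],[[0,0,0],[0,0,0]]])

```text
t: 13.07
tool_pos: [0.4226, 0.0035, 0.0616]
tcp_rot: [[0.974, 0.146, 0.174], [0.142, -0.989, 0.036], [0.178, -0.01, -0.984]]
ft_force: [0.8, 0.1, -0.0]
opening: 0.0075
```

```bash
python3 - <<'E'
from kin import *
s=st()
plan(P2W([-.19,0,.068]),Rt(10),3)
E
```

```text
t 13.07 pos [0.4226 0.0035 0.0616] press [-0.2196  0.0031  0.0616] F [ 0.8  0.1 -0. ] open 0.0075
q [-11.  25. 123.  10.  23.  62.] rotdiff(tilt30) [-0.9 19.8  0.8]
3 rows
[[[1.01,0.12,-0.04],[-0.3,-0.1,0.3]],[[1.01,0.11,-0.03],[-0.2,-0.1,0.3]],[[1.0,0.11,-0.04],[-0.3,-0.0,0.4]]]
```

Request:
jog_arm(steps=[[[1.01,0.12,-0.04],[-0.3,0,0.3]],[[1.01,0.11,-0.04],[-0.2,0,0.3]],[[1.0,0.11,-0.04],[-0.2,0,0.3]],[[0.98,0,0.17],[0,0,0]],[[0.98,0,0.17],[0,0,0]],[[0.98,0,0.17],[0,0,0]]])

```text
t: 13.57
tool_pos: [0.4801, 0.0097, 0.0691]
tcp_rot: [[0.976, 0.133, 0.171], [0.13, -0.991, 0.029], [0.174, -0.006, -0.985]]
ft_force: [-1.8, -1.9, -2.2]
opening: 0.0003
```

```bash
python3 - <<'E'
from kin import *
s=st()
plan(P2W([-.11,0,.066]),Rt(10),5)
E
```

```text
t 13.57 pos [0.4801 0.0097 0.0691] press [-0.1617  0.0019  0.0691] F [-1.8 -1.9 -2.2] open 0.0003
q [ -8.  27. 115.   6.  29.  69.] rotdiff(tilt30) [-0.4 20.   0.2]
5 rows
[[[1.01,0.04,0.24],[-0.1,-0.0,0.1]],[[1.01,0.04,0.24],[-0.1,0.0,0.0]],[[1.01,0.04,0.24],[-0.1,-0.0,0.1]],[[1.01,0.04,0.24],[-0.0,-0.0,0.0]],[[1.0,0.04,0.24],[-0.1,-0.0,0.1]]]
```

Request:
jog_arm(steps=[[[1.0,0.04,0.24],[0,0,0]],[[1.0,0.04,0.24],[0,0,0]],[[0.9,0.04,0.2],[0,0,0]],[[0.8,0.04,0.15],[0,0,0]],[[0.6,0,0.1],[0,0,0]]])

```text
t: 13.98
tool_pos: [0.5293, 0.0152, 0.0677]
tcp_rot: [[0.976, 0.135, 0.173], [0.131, -0.991, 0.03], [0.175, -0.007, -0.984]]
ft_force: [-2.5, -0.0, 0.2]
opening: 0.0003
```

```bash
python3 - <<'E'
from kin import *
s=st(); save('wrist','w8.png')
E
```

```text
t 13.98 pos [0.5293 0.0152 0.0677] press [-0.1123  0.0011  0.0677] F [-2.5 -0.   0.2] open 0.0003
q [ -7.  29. 108.   5.  33.  71.] rotdiff(tilt30) [-0.5 19.9  0.3]
```

View pics/w8.png

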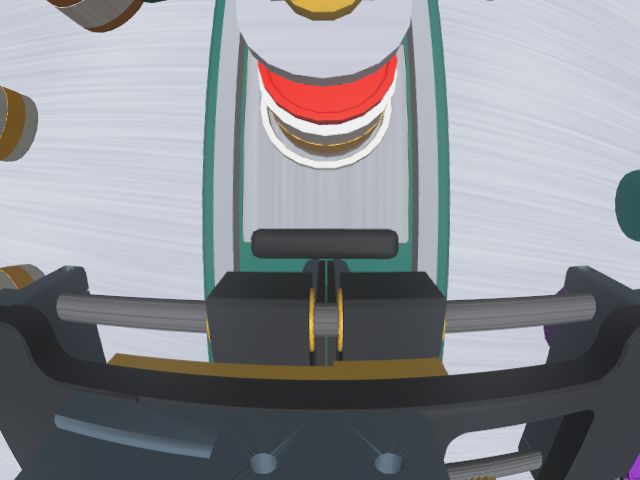

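Request:
jog_arm(steps=[[[0.5,0,0.09],[0,0,0]],[[0.4,0,0.07],[0,0,0]],[[0.3,0,0.05],[0,0,0]]])

```text
t: 14.28
tool_pos: [0.5369, 0.017, 0.0664]
tcp_rot: [[0.977, 0.136, 0.162], [0.132, -0.991, 0.031], [0.165, -0.009, -0.986]]
ft_force: [-23.4, -7.7, 18.1]
opening: 0.0008
```

Request:
jog_arm(steps=[[[0.3,0,0.05],[0,0,0]],[[0.3,0,0.05],[0,0,0]]])

```text
t: 14.45
tool_pos: [0.5367, 0.0177, 0.0652]
tcp_rot: [[0.979, 0.137, 0.15], [0.133, -0.991, 0.031], [0.153, -0.01, -0.988]]
ft_force: [-19.1, -6.9, 14.2]
opening: 0.0
```

```bash
python3 - <<'E'
from kin import *
s=st(); save('wrist','w9.png'); 
for x in(0,.003,.006): print(wproj(P2W([-.086-x+.014,.0,.078]),s))
im=cv2.imread('pics/w9.png'); cv2.imwrite('pics/w9c.png',cv2.resize(im[0:280,180:460],None,fx=2.1,fy=2.1))
E
```

```text
t 14.45 pos [0.5367 0.0177 0.0652] press [-0.1047  0.0026  0.0652] F [-19.1  -6.9  14.2] open 0.0
q [ -6.  30. 106.   5.  35.  72.] rotdiff(tilt30) [-0.7 21.2  0.3]
(np.float64(333.1350044301345), np.float64(229.34928069072157))
(np.float64(333.0588247951465), np.float64(236.03742349002377))
(np.float64(332.98127464990023), np.float64(242.70763113884945))
```

View pics/w9c.png

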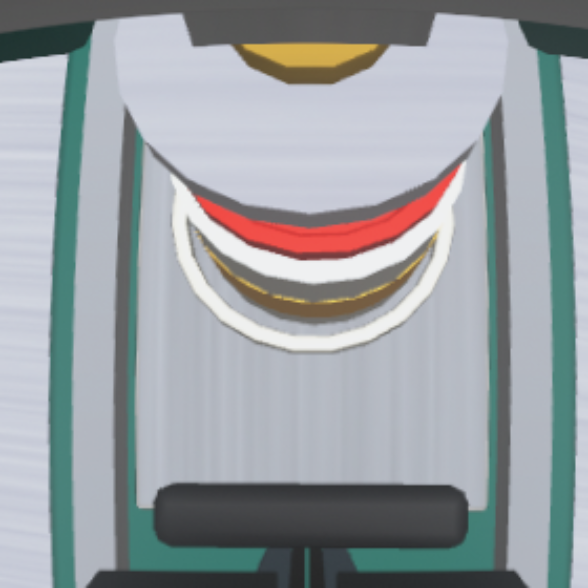

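```bash
cat >> kin.py <<'E'
def grip(el,y=-.092,r=.152):
    e=np.radians(el); return P2W([.026-r*np.cos(e),y,.225+r*np.sin(e)])
E
python3 - <<'E'
from kin import *
for tilt in(0,):
    R=Rt(tilt); path([(grip(e)+R[:,2]*.019,R) for e in(32,15,0,-20)]+[(grip(32)+[0,0,.08],R)],np.array([-.2,.4,2,.1,.8,1.2]))
print([W2P(grip(e)) for e in (30.3,)])
s=st(); plan(P2W([-.16,0,.09]),Rt(5),3)
E
```

```text
[ 0.55  -0.076  0.287] [-14.  19.  81.   0.  80.  69.] 0.0
[ 0.533 -0.078  0.245] [-15.  19.  87.  -0.  74.  68.] 0.0
[ 0.528 -0.079  0.206] [-15.  21.  91.  -0.  68.  68.] 0.0
[ 0.537 -0.078  0.154] [-15.  26.  93.  -0.  61.  68.] 0.0
[ 0.55  -0.076  0.386] [-14.  16.  71.   0.  94.  69.] 0.0
[array([-0.10523612, -0.092     ,  0.3016882 ])]
t 14.5 pos [0.5367 0.0177 0.0652] press [-0.1046  0.0026  0.0652] F [-19.7  -6.8  15. ] open 0.0003
q [ -6.  30. 106.   5.  35.  72.] rotdiff(tilt30) [-0.7 21.2  0.3]
3 rows
[[[-1.7,0.06,-1.1],[-0.2,-1.3,0.2]],[[-1.72,0.07,-1.06],[-0.2,-1.2,0.1]],[[-1.74,0.08,-1.03],[-0.3,-1.3,0.2]]]
```

Request:
jog_arm(steps=[[[-1.5,0,-0.2],[0,0,0]],[[-2.5,0,-0.4],[0,0,0]],[[-3.0,0,-1.0],[0,-1,0]],[[-3.0,0,-3],[0,-1,0]],[[-1,0,-4],[0,-1,0]],[[0,0,-4],[0,-1,0]],[[0,0,-4],[0,-1,0]],[[0,0,-4],[0,-1,0]],[[0,0,-4],[0,-1,0]]], jaw=115)

```text
t: 15.25
tool_pos: [0.3966, -0.0031, 0.2961]
tcp_rot: [[0.991, 0.134, 0.013], [0.134, -0.991, 0.015], [0.015, -0.013, -1.0]]
ft_force: [2.4, -0.8, -0.3]
opening: 0.05
```

```bash
python3 - <<'E'
from kin import *
s=st(); R=Rt(0)
plan(P2W([-.17,-.08,.40]),R,6)
E
```

```text
t 15.25 pos [ 0.3966 -0.0031  0.2961] press [-2.463e-01 -2.000e-04  2.961e-01] F [ 2.4 -0.8 -0.3] open 0.05
q [-10.   4.  99.   1.  76.  72.] rotdiff(tilt30) [-0.8 29.2  0.2]
6 rows
[[[1.29,1.32,-1.73],[-0.1,-0.1,0.1]],[[1.29,1.32,-1.73],[-0.1,-0.1,0.1]],[[1.28,1.32,-1.73],[-0.1,-0.2,0.0]],[[1.28,1.32,-1.73],[-0.1,-0.1,0.1]],[[1.28,1.32,-1.73],[-0.2,-0.2,0.0]],[[1.27,1.32,-1.74],[-0.1,-0.1,0.1]]]
```

Request:
jog_arm(steps=[[[0.8,1.0,-2.2],[-0.1,-0.1,0.1]],[[1.0,1.3,-2.2],[-0.1,-0.1,0.1]],[[1.3,1.3,-2.0],[-0.1,-0.2,0]],[[1.5,1.4,-1.6],[-0.1,-0.1,0.1]],[[1.5,1.4,-1.2],[-0.2,-0.2,0]],[[1.5,1.3,-0.5],[-0.1,-0.1,0.1]],[[0,0,0],[0,0,0]],[[0,0,0],[0,0,0]]])

```text
t: 15.92
tool_pos: [0.4866, -0.0742, 0.4118]
tcp_rot: [[0.992, 0.127, 0.021], [0.127, -0.992, -0.005], [0.02, 0.008, -1.0]]
ft_force: [-0.3, 0.8, -0.1]
opening: 0.05
```

```bash
python3 - <<'E'
from kin import *
s=st(); R=Rt(0)
save('wrist','w10.png');save('top','t10.png');save('scene','s10.png')
for e in(32,28): print(wproj(grip(e),s),wproj(grip(e,r=.202),s))
plan(grip(30.3)+[0,0,.05],R,4)
E
```

```text
t 15.92 pos [ 0.4866 -0.0742  0.4118] press [-0.166  -0.0822  0.4118] F [-0.3  0.8 -0.1] open 0.05
q [-16.   8.  76.   0.  94.  67.] rotdiff(tilt30) [ 0.4 28.8  0.1]
(np.float64(338.60378409676144), np.float64(161.98986024724977)) (np.float64(339.92746653624744), np.float64(224.25509027791736))
(np.float64(338.0876307352555), np.float64(168.74305421119556)) (np.float64(339.1023476572198), np.float64(230.88711175345307))
4 rows
[[[1.51,0.26,1.52],[0.1,-0.3,0.0]],[[1.52,0.26,1.51],[0.1,-0.3,0.0]],[[1.53,0.26,1.51],[0.1,-0.3,0.0]],[[1.54,0.26,1.5],[0.1,-0.2,0.0]]]
```

View pics/w10.png

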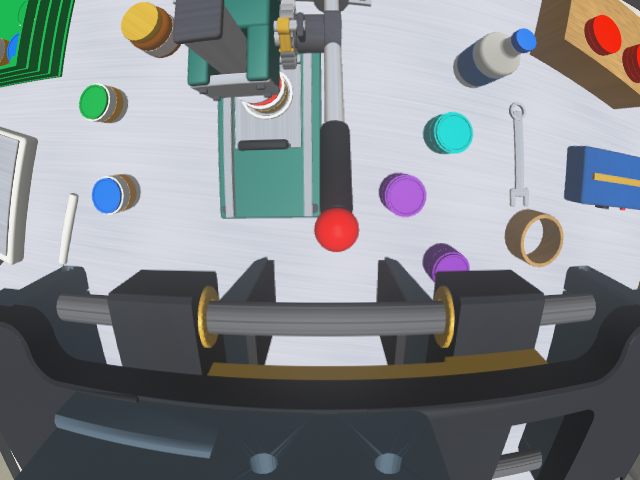

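View pics/s10.png

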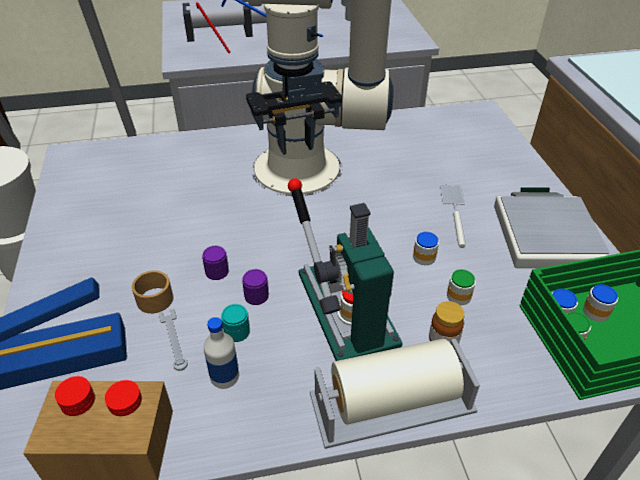

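Request:
jog_arm(steps=[[[1.51,0.26,1.2],[0.1,-0.3,0]],[[1.52,0.26,1.2],[0.1,-0.3,0]],[[1.53,0.26,1.2],[0.1,-0.3,0]],[[1.4,0.26,1.2],[0.1,-0.2,0]],[[0,0,0],[0,0,0]],[[0,0,0],[0,0,0]]])

```text
t: 16.57
tool_pos: [0.5445, -0.0733, 0.3619]
tcp_rot: [[0.992, 0.129, -0.002], [0.129, -0.992, 0.0], [-0.002, -0.001, -1.0]]
ft_force: [0.5, -1.1, 1.0]
opening: 0.0504
```

```bash
python3 - <<'E'
from kin import *
s=st(); R=Rt(0)
plan(grip(29)-[0,0,.019],R,5)
E
```

```text
t 16.57 pos [ 0.5445 -0.0733  0.3619] press [-0.1085 -0.0886  0.3619] F [ 0.5 -1.1  1. ] open 0.0504
q [-14.  16.  74.   0.  90.  69.] rotdiff(tilt30) [-0.1 30.1  0.1]
5 rows
[[[0.03,0.07,1.64],[-0.0,0.0,0.0]],[[0.03,0.07,1.64],[-0.0,0.0,0.0]],[[0.03,0.07,1.65],[-0.0,0.0,0.0]],[[0.04,0.07,1.64],[-0.0,0.0,0.1]],[[0.03,0.07,1.65],[-0.0,0.1,0.0]]]
```

Request:
jog_arm(steps=[[[0.03,0.04,1.64],[0,0,0]],[[0.03,0.04,1.64],[0,0,0]],[[0.03,0.04,1.65],[0,0,0]],[[0.04,0.04,1.64],[0,0,0]],[[0.03,0.04,1.4],[0,0,0]],[[0,0,0],[0,0,0]],[[0,0,0],[0,0,0]]])

```text
t: 17.15
tool_pos: [0.5415, -0.0729, 0.2836]
tcp_rot: [[0.991, 0.131, 0.002], [0.131, -0.991, -0.0], [0.002, 0.001, -1.0]]
ft_force: [0.5, 0.4, 0.9]
opening: 0.0499
```

```bash
python3 - <<'E'
from kin import *
s=st(); save('wrist','w11.png')
plan(grip(29)-[0,0,.019],Rt(0),1)
E
```

```text
t 17.15 pos [ 0.5415 -0.0729  0.2836] press [-0.1114 -0.0878  0.2836] F [0.5 0.4 0.9] open 0.0499
q [-14.  18.  82.   0.  79.  69.] rotdiff(tilt30) [-0.  29.9  0.2]
1 rows
[[[0.44,0.42,0.41],[0.0,-0.1,0.3]]]
```

View pics/w11.png

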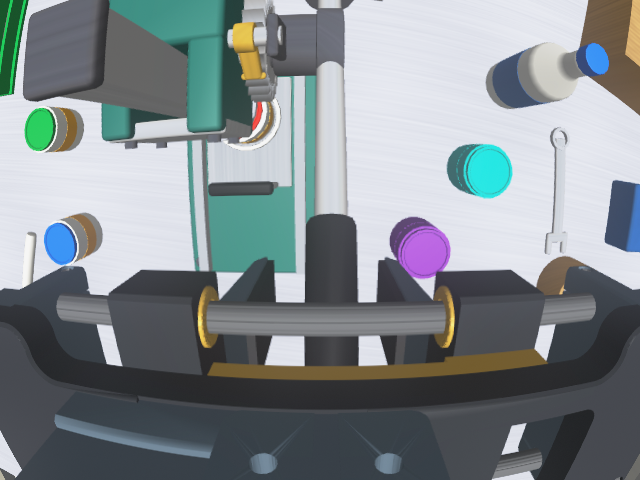

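Request:
jog_arm(steps=[[[0.3,0.25,0.4],[0,0,0.2]],[[0,0,0],[0,0,0]],[[0,0,0],[0,0,0]]])

```text
t: 17.45
tool_pos: [0.5457, -0.0752, 0.2824]
tcp_rot: [[0.992, 0.128, 0.006], [0.128, -0.992, -0.001], [0.006, 0.002, -1.0]]
ft_force: [0.7, -0.0, 0.1]
opening: 0.0503
```

Request:
jog_arm(steps=[[[0,0,0],[0,0,0]],[[0,0,0],[0,0,0]],[[0,0,0],[0,0,0]],[[0,0,0],[0,0,0]],[[0,0,0],[0,0,0]],[[0,0,0],[0,0,0]]], jaw=255, force=40)

```text
t: 17.95
tool_pos: [0.5462, -0.0747, 0.2837]
tcp_rot: [[0.992, 0.128, 0.008], [0.128, -0.992, -0.0], [0.008, 0.001, -1.0]]
ft_force: [-1.2, -3.4, -1.0]
opening: 0.0232
```

```bash
cat >> kin.py <<'E'
def lev(e1,n,e0=None,tilt=0):
    s=robot.get_state(); Rc=s['tcp_rot']
    g=W2P(s['tool_pos']-Rc[:,2]*.019); v=np.array([.026-g[0],g[2]-.225]); e=np.degrees(np.arctan2(v[1],v[0])); r=np.hypot(*v)
    ee=np.radians(e); down=np.array([-np.sin(ee),0,-np.cos(ee)]) # press dir of pulling
    c,q=np.cos(np.radians(YAW)),np.sin(np.radians(YAW)); F=s['ft_force']; Fp=np.array([c*F[0]+q*F[1],-q*F[0]+c*F[1],F[2]])
    print('t %.2f el %.1f r %.4f y %.4f  pull %.1f radial(out) %.1f side %.1f open %.4f tilt %s'%(s['t'],e,r,g[1],-Fp@down,Fp@np.array([-np.cos(ee),0,np.sin(ee)]),Fp[1],s['opening'],Ro.from_matrix(Rc.T@Rt(tilt)).as_rotvec(degrees=True).round(1)))
    if n:
        p=s['tool_pos']; out=[]; 
        rv=Ro.from_matrix(Rc.T@Rt(tilt)).as_rotvec(degrees=True)
        for i in range(n):
            a=np.radians(e+(e1-e)*i/n); b=np.radians(e+(e1-e)*(i+1)/n)
            d=np.array([-r*(np.cos(b)-np.cos(a)),0,r*(np.sin(b)-np.sin(a))])
            out.append([np.round(np.array([d[0],0,-d[2]])*100,2).tolist(),np.round(rv/n,1).tolist()])
        print(str(out).replace(' ',''))
E
python3 -c "
from kin import *
lev(8,6)"
```

```text
t 17.95 el 30.3 r 0.1541 y -0.0902  pull -1.6 radial(out) 0.9 side -3.2 open 0.0232 tilt [ 0.1 -0.4  0. ]
[[[-0.47,0.0,0.88],[0.0,-0.1,0.0]],[[-0.42,0.0,0.91],[0.0,-0.1,0.0]],[[-0.36,0.0,0.93],[0.0,-0.1,0.0]],[[-0.3,0.0,0.95],[0.0,-0.1,0.0]],[[-0.23,0.0,0.97],[0.0,-0.1,0.0]],[[-0.17,0.0,0.98],[0.0,-0.1,0.0]]]
```

Request:
jog_arm(steps=[[[-0.47,0,0.88],[0,0,0]],[[-0.42,0,0.91],[0,0,0]],[[-0.36,0,0.93],[0,0,0]],[[-0.3,0,0.95],[0,0,0]],[[-0.23,0,0.97],[0,0,0]],[[-0.17,0,0.98],[0,0,0]]])

```text
t: 18.45
tool_pos: [0.5276, -0.0772, 0.229]
tcp_rot: [[0.992, 0.129, 0.014], [0.129, -0.992, -0.002], [0.014, 0.003, -1.0]]
ft_force: [-2.3, 1.5, 4.8]
opening: 0.0231
```

```bash
python3 -c "
from kin import *
lev(-18,6)"
```

```text
t 18.45 el 8.6 r 0.1537 y -0.0903  pull 4.4 radial(out) 2.8 side 1.8 open 0.0231 tilt [ 0.2 -0.8  0.1]
[[[-0.13,0.0,1.18],[0.0,-0.1,0.0]],[[-0.04,0.0,1.19],[0.0,-0.1,0.0]],[[0.05,0.0,1.19],[0.0,-0.1,0.0]],[[0.14,0.0,1.18],[0.0,-0.1,0.0]],[[0.23,0.0,1.17],[0.0,-0.1,0.0]],[[0.32,0.0,1.14],[0.0,-0.1,0.0]]]
```

Request:
jog_arm(steps=[[[-0.13,0,1.1],[0,-0.1,0]],[[-0.04,0,1.1],[0,-0.1,0]],[[0.05,0,1.1],[0,-0.1,0]],[[0.14,0,1.1],[0,-0.1,0]],[[0.23,0,1.1],[0,-0.1,0]],[[0.3,0,0.9],[0,0,0]],[[0,0,0],[0,0,0]]])

```text
t: 19.03
tool_pos: [0.5324, -0.0765, 0.1611]
tcp_rot: [[0.992, 0.129, 0.004], [0.129, -0.992, -0.003], [0.004, 0.004, -1.0]]
ft_force: [0.0, 0.7, 2.5]
opening: 0.0233
```

```bash
python3 -c "
from kin import *
lev(31,9)"
```

```text
t 19.03 el -17.0 r 0.1537 y -0.0903  pull 2.3 radial(out) -0.8 side 0.6 open 0.0233 tilt [ 0.2 -0.2  0.1]
[[[-0.35,0.0,-1.39],[0.0,-0.0,0.0]],[[-0.22,0.0,-1.41],[0.0,-0.0,0.0]],[[-0.09,0.0,-1.43],[0.0,-0.0,0.0]],[[0.04,0.0,-1.43],[0.0,-0.0,0.0]],[[0.17,0.0,-1.42],[0.0,-0.0,0.0]],[[0.31,0.0,-1.4],[0.0,-0.0,0.0]],[[0.43,0.0,-1.36],[0.0,-0.0,0.0]],[[0.56,0.0,-1.32],[0.0,-0.0,0.0]],[[0.68,0.0,-1.26],[0.0,-0.0,0.0]]]
```

Request:
jog_arm(steps=[[[-0.35,0,-1.39],[0,0,0]],[[-0.22,0,-1.41],[0,0,0]],[[-0.09,0,-1.43],[0,0,0]],[[0.04,0,-1.43],[0,0,0]],[[0.17,0,-1.42],[0,0,0]],[[0.31,0,-1.4],[0,0,0]],[[0.43,0,-1.36],[0,0,0]],[[0.56,0,-1.32],[0,0,0]],[[0.6,0,-1.1],[0,0,0]],[[0,0,0],[0,0,0]]])

```text
t: 19.87
tool_pos: [0.5483, -0.0744, 0.2855]
tcp_rot: [[0.992, 0.13, -0.0], [0.13, -0.992, -0.003], [-0.001, 0.002, -1.0]]
ft_force: [-1.3, 0.7, -2.0]
opening: 0.0232
```

```bash
python3 -c "
from kin import *
lev(-17,9)"
```

```text
t 19.87 el 31.3 r 0.1531 y -0.0902  pull -2.4 radial(out) -0.0 side 0.9 open 0.0232 tilt [0.1 0.  0.2]
[[[-0.69,0.0,1.26],[0.0,0.0,0.0]],[[-0.57,0.0,1.32],[0.0,0.0,0.0]],[[-0.44,0.0,1.36],[0.0,0.0,0.0]],[[-0.31,0.0,1.4],[0.0,0.0,0.0]],[[-0.18,0.0,1.42],[0.0,0.0,0.0]],[[-0.04,0.0,1.43],[0.0,0.0,0.0]],[[0.09,0.0,1.43],[0.0,0.0,0.0]],[[0.22,0.0,1.42],[0.0,0.0,0.0]],[[0.35,0.0,1.39],[0.0,0.0,0.0]]]
```

Request:
jog_arm(steps=[[[-0.69,0,1.26],[0,0,0]],[[-0.57,0,1.32],[0,0,0]],[[-0.44,0,1.36],[0,0,0]],[[-0.31,0,1.4],[0,0,0]],[[-0.18,0,1.4],[0,0,0]],[[0,0,0],[0,0,0]]])

```text
t: 20.37
tool_pos: [0.527, -0.0773, 0.2168]
tcp_rot: [[0.991, 0.131, 0.007], [0.131, -0.991, -0.003], [0.007, 0.004, -1.0]]
ft_force: [3.0, 0.6, 1.4]
opening: 0.0234
```

```bash
python3 -c "
from kin import *
lev(-17,5)
save('wrist','w12.png')"
```

```text
t 20.37 el 4.0 r 0.1529 y -0.0903  pull 1.6 radial(out) -2.9 side 0.2 open 0.0234 tilt [ 0.3 -0.4  0.2]
[[[-0.04,0.0,1.12],[0.1,-0.1,0.0]],[[0.04,0.0,1.12],[0.1,-0.1,0.0]],[[0.13,0.0,1.12],[0.1,-0.1,0.0]],[[0.21,0.0,1.1],[0.1,-0.1,0.0]],[[0.29,0.0,1.09],[0.1,-0.1,0.0]]]
```

View pics/w12.png

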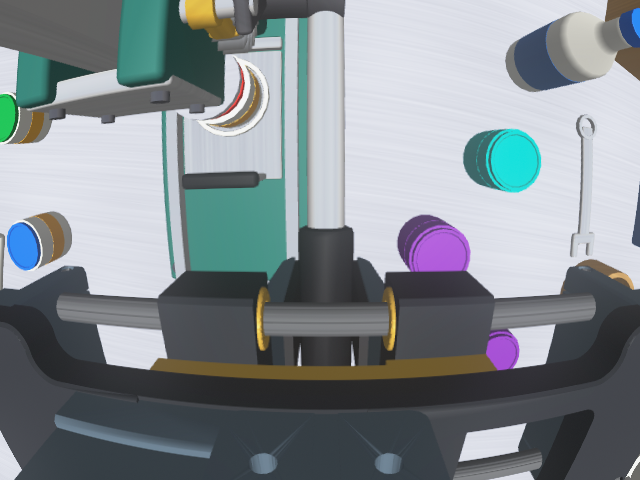

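Request:
jog_arm(steps=[[[-0.04,0,1.12],[0.1,-0.1,0]],[[0.04,0,1.12],[0.1,-0.1,0]],[[0.13,0,1.12],[0.1,-0.1,0]],[[0,0,0],[0,0,0]]])

```text
t: 20.75
tool_pos: [0.5282, -0.077, 0.1837]
tcp_rot: [[0.991, 0.131, 0.002], [0.131, -0.991, 0.001], [0.002, -0.001, -1.0]]
ft_force: [0.8, 1.4, 2.0]
opening: 0.0231
```

```bash
python3 -c "
from kin import *
lev(-18,2)"
```

```text
t 20.75 el -8.4 r 0.1528 y -0.0903  pull 1.9 radial(out) -1.3 side 1.3 open 0.0231 tilt [-0.  -0.1  0.2]
[[[0.24,0.0,1.26],[-0.0,-0.1,0.1]],[[0.34,0.0,1.23],[-0.0,-0.1,0.1]]]
```

Request:
jog_arm(steps=[[[0.24,0,1.2],[0,0,0]],[[0.34,0,1.0],[0,0,0]],[[0,0,0],[0,0,0]]])

```text
t: 21.0
tool_pos: [0.5335, -0.0764, 0.1613]
tcp_rot: [[0.991, 0.131, 0.001], [0.131, -0.991, 0.001], [0.001, -0.001, -1.0]]
ft_force: [0.9, 2.3, 3.0]
opening: 0.0231
```

```bash
python3 -c "
from kin import *
lev(31,9)"
```

```text
t 21.00 el -17.0 r 0.1524 y -0.0903  pull 2.5 radial(out) -2.0 side 2.1 open 0.0231 tilt [-0.1 -0.   0.2]
[[[-0.35,0.0,-1.37],[-0.0,-0.0,0.0]],[[-0.22,0.0,-1.4],[-0.0,-0.0,0.0]],[[-0.09,0.0,-1.42],[-0.0,-0.0,0.0]],[[0.04,0.0,-1.42],[-0.0,-0.0,0.0]],[[0.17,0.0,-1.41],[-0.0,-0.0,0.0]],[[0.3,0.0,-1.39],[-0.0,-0.0,0.0]],[[0.43,0.0,-1.35],[-0.0,-0.0,0.0]],[[0.55,0.0,-1.31],[-0.0,-0.0,0.0]],[[0.67,0.0,-1.25],[-0.0,-0.0,0.0]]]
```

Request:
jog_arm(steps=[[[-0.35,0,-1.39],[0,0,0]],[[-0.22,0,-1.41],[0,0,0]],[[-0.09,0,-1.43],[0,0,0]],[[0.04,0,-1.43],[0,0,0]],[[0.17,0,-1.42],[0,0,0]],[[0.3,0,-1.4],[0,0,0]],[[0.42,0,-1.36],[0,0,0]],[[0.54,0,-1.32],[0,0,0]],[[0.58,0,-1.1],[0,0,0]],[[0,0,0],[0,0,0]]])

```text
t: 21.83
tool_pos: [0.5503, -0.0741, 0.2914]
tcp_rot: [[0.991, 0.131, 0.003], [0.131, -0.991, 0.002], [0.003, -0.002, -1.0]]
ft_force: [3.7, 1.6, -4.9]
opening: 0.023
```

```bash
python3 -c "
from kin import *
lev(-17,13)"
```

```text
t 21.83 el 33.5 r 0.1546 y -0.0902  pull -2.0 radial(out) -5.9 side 1.2 open 0.0230 tilt [-0.1 -0.2  0.2]
[[[-0.55,0.0,0.89],[-0.0,-0.0,0.0]],[[-0.49,0.0,0.93],[-0.0,-0.0,0.0]],[[-0.42,0.0,0.96],[-0.0,-0.0,0.0]],[[-0.36,0.0,0.99],[-0.0,-0.0,0.0]],[[-0.29,0.0,1.01],[-0.0,-0.0,0.0]],[[-0.22,0.0,1.03],[-0.0,-0.0,0.0]],[[-0.15,0.0,1.04],[-0.0,-0.0,0.0]],[[-0.08,0.0,1.05],[-0.0,-0.0,0.0]],[[-0.01,0.0,1.05],[-0.0,-0.0,0.0]],[[0.06,0.0,1.05],[-0.0,-0.0,0.0]],[[0.13,0.0,1.04],[-0.0,-0.0,0.0]],[[0.2,0.0,1.03],[-0.0,-0.0,0.0]],[[0.27,0.0,1.01],[-0.0,-0.0,0.0]]]
```

Request:
jog_arm(steps=[[[-0.55,0,0.89],[0,0,0]],[[-0.49,0,0.93],[0,0,0]],[[-0.42,0,0.96],[0,0,0]],[[-0.36,0,0.99],[0,0,0]],[[0,0,0],[0,0,0]]])

```text
t: 22.25
tool_pos: [0.533, -0.0765, 0.2559]
tcp_rot: [[0.991, 0.132, 0.012], [0.132, -0.991, 0.001], [0.012, 0.001, -1.0]]
ft_force: [4.0, 2.3, 2.3]
opening: 0.0233
```

```bash
python3 -c "
from kin import *
lev(-17,9)"
```

```text
t 22.25 el 18.8 r 0.1548 y -0.0903  pull 3.5 radial(out) -3.2 side 1.7 open 0.0233 tilt [ 0.  -0.7  0.3]
[[[-0.31,0.0,1.03],[0.0,-0.1,0.0]],[[-0.24,0.0,1.05],[0.0,-0.1,0.0]],[[-0.17,0.0,1.06],[0.0,-0.1,0.0]],[[-0.09,0.0,1.07],[0.0,-0.1,0.0]],[[-0.02,0.0,1.07],[0.0,-0.1,0.0]],[[0.06,0.0,1.07],[0.0,-0.1,0.0]],[[0.13,0.0,1.07],[0.0,-0.1,0.0]],[[0.21,0.0,1.05],[0.0,-0.1,0.0]],[[0.28,0.0,1.04],[0.0,-0.1,0.0]]]
```

Request:
jog_arm(steps=[[[-0.31,0,1.03],[0,-0.2,0]],[[-0.24,0,1.05],[0,-0.2,0]],[[-0.17,0,1.06],[0,-0.2,0]],[[0,0,0],[0,0,0]]])

```text
t: 22.58
tool_pos: [0.5258, -0.0774, 0.2261]
tcp_rot: [[0.991, 0.132, 0.006], [0.132, -0.991, -0.001], [0.006, 0.002, -1.0]]
ft_force: [3.7, 2.0, 4.0]
opening: 0.0233
```

```bash
python3 -c "
from kin import *
lev(-17,6)"
```

```text
t 22.58 el 7.4 r 0.1549 y -0.0903  pull 4.4 radial(out) -3.4 side 1.5 open 0.0233 tilt [ 0.1 -0.3  0.3]
[[[-0.1,0.0,1.1],[0.0,-0.1,0.0]],[[-0.03,0.0,1.1],[0.0,-0.1,0.0]],[[0.05,0.0,1.1],[0.0,-0.1,0.0]],[[0.13,0.0,1.09],[0.0,-0.1,0.0]],[[0.21,0.0,1.08],[0.0,-0.1,0.0]],[[0.28,0.0,1.06],[0.0,-0.1,0.0]]]
```

Request:
jog_arm(steps=[[[-0.05,0,1.1],[0,0,0]],[[0.02,0,1.1],[0,0,0]],[[0.1,0,1.1],[0,0,0]],[[0,0,0],[0,0,0]]])

```text
t: 22.92
tool_pos: [0.5253, -0.0775, 0.1948]
tcp_rot: [[0.991, 0.132, 0.006], [0.132, -0.991, -0.002], [0.006, 0.003, -1.0]]
ft_force: [3.6, 2.1, 2.8]
opening: 0.0229
```

```bash
python3 -c "
from kin import *
lev(-17,3)"
```

```text
t 22.92 el -4.1 r 0.1546 y -0.0903  pull 2.5 radial(out) -4.0 side 1.6 open 0.0229 tilt [ 0.1 -0.3  0.3]
[[[0.13,0.0,1.15],[0.0,-0.1,0.1]],[[0.21,0.0,1.14],[0.0,-0.1,0.1]],[[0.3,0.0,1.12],[0.0,-0.1,0.1]]]
```

Request:
jog_arm(steps=[[[0.18,0,1.15],[0,0,0]],[[0.26,0,1.14],[0,0,0]],[[0.3,0,0.95],[0,0,0]],[[0,0,0],[0,0,0]]])

```text
t: 23.25
tool_pos: [0.5307, -0.0768, 0.1648]
tcp_rot: [[0.991, 0.132, 0.003], [0.132, -0.991, -0.002], [0.003, 0.003, -1.0]]
ft_force: [1.4, 2.1, 6.3]
opening: 0.0231
```

```bash
python3 -c "
from kin import *
lev(30,9)
save('wrist','w13.png'); save('scene','s13.png')
im=cv2.imread('pics/s13.png')[180:380,270:430]; cv2.imwrite('pics/s13c.png',cv2.resize(im,None,fx=3,fy=3,interpolation=cv2.INTER_CUBIC))"
```

```text
t 23.25 el -15.5 r 0.1542 y -0.0903  pull 5.6 radial(out) -3.3 side 1.9 open 0.0231 tilt [ 0.2 -0.2  0.3]
[[[-0.31,0.0,-1.33],[0.0,-0.0,0.0]],[[-0.19,0.0,-1.35],[0.0,-0.0,0.0]],[[-0.07,0.0,-1.36],[0.0,-0.0,0.0]],[[0.05,0.0,-1.36],[0.0,-0.0,0.0]],[[0.17,0.0,-1.35],[0.0,-0.0,0.0]],[[0.29,0.0,-1.33],[0.0,-0.0,0.0]],[[0.41,0.0,-1.3],[0.0,-0.0,0.0]],[[0.52,0.0,-1.26],[0.0,-0.0,0.0]],[[0.63,0.0,-1.21],[0.0,-0.0,0.0]]]
```

View pics/w13.png

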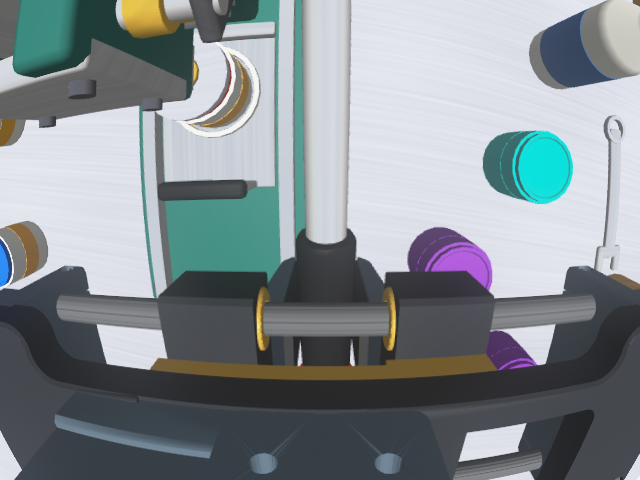

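View pics/s13c.png

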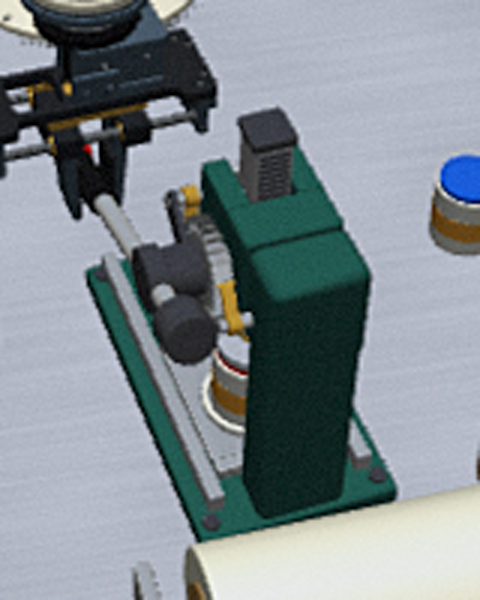

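Request:
jog_arm(steps=[[[-0.31,0,-1.33],[0,0,0]],[[-0.19,0,-1.35],[0,0,0]],[[-0.07,0,-1.36],[0,0,0]],[[0.05,0,-1.36],[0,0,0]],[[0.17,0,-1.35],[0,0,0]],[[0.29,0,-1.33],[0,0,0]],[[0.41,0,-1.3],[0,0,0]],[[0.52,0,-1.26],[0,0,0]],[[0.55,0,-1.0],[0,0,0]],[[0,0,0],[0,0,0]]])

```text
t: 24.18
tool_pos: [0.5485, -0.0744, 0.2933]
tcp_rot: [[0.991, 0.133, 0.013], [0.133, -0.991, -0.002], [0.013, 0.004, -1.0]]
ft_force: [7.4, 0.1, -8.2]
opening: 0.0233
```

```bash
python3 -c "
from kin import *
lev(-17,16)"
```

```text
t 24.18 el 33.7 r 0.1573 y -0.0902  pull -2.7 radial(out) -10.6 side -0.9 open 0.0233 tilt [ 0.2 -0.7  0.3]
[[[-0.46,0.0,0.74],[0.0,-0.0,0.0]],[[-0.42,0.0,0.76],[0.0,-0.0,0.0]],[[-0.38,0.0,0.78],[0.0,-0.0,0.0]],[[-0.33,0.0,0.8],[0.0,-0.0,0.0]],[[-0.29,0.0,0.82],[0.0,-0.0,0.0]],[[-0.24,0.0,0.83],[0.0,-0.0,0.0]],[[-0.2,0.0,0.85],[0.0,-0.0,0.0]],[[-0.15,0.0,0.86],[0.0,-0.0,0.0]],[[-0.1,0.0,0.86],[0.0,-0.0,0.0]],[[-0.05,0.0,0.87],[0.0,-0.0,0.0]],[[-0.01,0.0,0.87],[0.0,-0.0,0.0]],[[0.04,0.0,0.87],[0.0,-0.0,0.0]],[[0.09,0.0,0.86],[0.0,-0.0,0.0]],[[0.14,0.0,0.86],[0.0,-0.0,0.0]],[[0.18,0.0,0.85],[0.0,-0.0,0.0]],[[0.23,0.0,0.84],[0.0,-0.0,0.0]]]
```

Request:
jog_arm(steps=[[[-0.25,0,0.85],[0,-0.3,0]],[[-0.3,0,0.85],[0,-0.2,0]],[[-0.3,0,0.85],[0,-0.2,0]],[[0,0,0],[0,0,0]]])

```text
t: 24.52
tool_pos: [0.5376, -0.0759, 0.2713]
tcp_rot: [[0.991, 0.133, -0.0], [0.133, -0.991, -0.005], [-0.001, 0.005, -1.0]]
ft_force: [10.9, 1.4, -4.8]
opening: 0.0234
```

```bash
python3 -c "
from kin import *
lev(-17,14)"
```

```text
t 24.52 el 24.8 r 0.1559 y -0.0903  pull 0.2 radial(out) -12.0 side 0.0 open 0.0234 tilt [0.3 0.1 0.3]
[[[-0.32,0.0,0.75],[0.0,0.0,0.0]],[[-0.28,0.0,0.76],[0.0,0.0,0.0]],[[-0.24,0.0,0.77],[0.0,0.0,0.0]],[[-0.2,0.0,0.79],[0.0,0.0,0.0]],[[-0.16,0.0,0.8],[0.0,0.0,0.0]],[[-0.12,0.0,0.8],[0.0,0.0,0.0]],[[-0.08,0.0,0.81],[0.0,0.0,0.0]],[[-0.03,0.0,0.81],[0.0,0.0,0.0]],[[0.01,0.0,0.81],[0.0,0.0,0.0]],[[0.05,0.0,0.81],[0.0,0.0,0.0]],[[0.09,0.0,0.81],[0.0,0.0,0.0]],[[0.13,0.0,0.8],[0.0,0.0,0.0]],[[0.18,0.0,0.79],[0.0,0.0,0.0]],[[0.22,0.0,0.78],[0.0,0.0,0.0]]]
```

Request:
jog_arm(steps=[[[-0.05,0,0.8],[0,0,0]],[[-0.05,0,0.85],[0,0,0]],[[-0.15,0,0.8],[0,0,0]],[[0,0,0],[0,0,0]]])

```text
t: 24.85
tool_pos: [0.5316, -0.0767, 0.2496]
tcp_rot: [[0.991, 0.133, -0.004], [0.133, -0.991, -0.006], [-0.005, 0.006, -1.0]]
ft_force: [6.2, 3.1, 2.2]
opening: 0.023
```

```bash
python3 -c "
from kin import *
lev(-17,10)"
```

```text
t 24.85 el 16.5 r 0.1539 y -0.0903  pull 3.9 radial(out) -5.6 side 2.3 open 0.0230 tilt [0.3 0.3 0.3]
[[[-0.23,0.0,0.87],[0.0,0.0,0.0]],[[-0.18,0.0,0.88],[0.0,0.0,0.0]],[[-0.13,0.0,0.89],[0.0,0.0,0.0]],[[-0.07,0.0,0.9],[0.0,0.0,0.0]],[[-0.02,0.0,0.9],[0.0,0.0,0.0]],[[0.03,0.0,0.9],[0.0,0.0,0.0]],[[0.08,0.0,0.89],[0.0,0.0,0.0]],[[0.13,0.0,0.89],[0.0,0.0,0.0]],[[0.19,0.0,0.88],[0.0,0.0,0.0]],[[0.24,0.0,0.87],[0.0,0.0,0.0]]]
```

Request:
jog_arm(steps=[[[-0.12,0,0.85],[0,0,0]],[[-0.08,0,0.85],[0,0,0]],[[-0.08,0,0.85],[0,0,0]],[[0,0,0],[0,0,0]]])

```text
t: 25.18
tool_pos: [0.5275, -0.0773, 0.228]
tcp_rot: [[0.991, 0.133, -0.003], [0.133, -0.991, -0.007], [-0.004, 0.006, -1.0]]
ft_force: [1.2, 2.4, 7.4]
opening: 0.0236
```

```bash
python3 -c "
from kin import *
lev(-17,7)"
```

```text
t 25.18 el 8.3 r 0.1533 y -0.0903  pull 7.6 radial(out) -0.4 side 2.2 open 0.0236 tilt [0.4 0.2 0.3]
[[[-0.11,0.0,0.96],[0.1,0.0,0.0]],[[-0.05,0.0,0.96],[0.1,0.0,0.0]],[[0.01,0.0,0.97],[0.1,0.0,0.0]],[[0.07,0.0,0.96],[0.1,0.0,0.0]],[[0.13,0.0,0.96],[0.1,0.0,0.0]],[[0.19,0.0,0.95],[0.1,0.0,0.0]],[[0.25,0.0,0.93],[0.1,0.0,0.0]]]
```

Request:
jog_arm(steps=[[[-0.07,0,0.55],[0,0,0]],[[-0.05,0,0.55],[0,0,0]],[[0,0,0],[0,0,0]]])

```text
t: 25.43
tool_pos: [0.5267, -0.0774, 0.2204]
tcp_rot: [[0.991, 0.133, -0.001], [0.133, -0.991, -0.007], [-0.002, 0.007, -1.0]]
ft_force: [-0.4, 1.9, 8.6]
opening: 0.0235
```

```bash
python3 -c "
from kin import *
lev(-17,0); lev(-17,0)
save('scene','s14.png')
lev(-17,0)
im=cv2.imread('pics/s14.png')[180:380,270:430]; cv2.imwrite('pics/s14c.png',cv2.resize(im,None,fx=3,fy=3,interpolation=cv2.INTER_CUBIC))"
```

```text
t 25.43 el 5.4 r 0.1533 y -0.0903  pull 8.6 radial(out) 0.9 side 2.0 open 0.0235 tilt [0.4 0.1 0.3]
t 25.43 el 5.4 r 0.1533 y -0.0903  pull 8.6 radial(out) 0.9 side 2.0 open 0.0235 tilt [0.4 0.1 0.3]
t 25.48 el 5.6 r 0.1533 y -0.0903  pull 8.4 radial(out) 3.0 side 3.4 open 0.0235 tilt [0.4 0.1 0.3]
```

View pics/s14c.png

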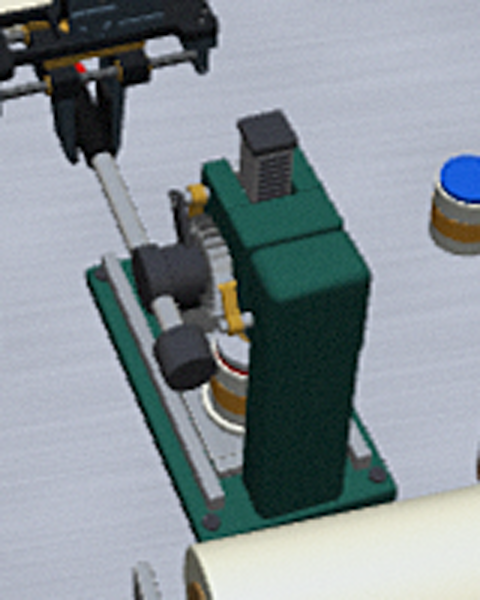

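Request:
jog_arm(steps=[[[-0.03,0,0.6],[0,0,0]],[[-0.02,0,0.5],[0,0,0]],[[0,0,0],[0,0,0]]])

```text
t: 25.73
tool_pos: [0.5262, -0.0775, 0.2134]
tcp_rot: [[0.991, 0.133, 0.001], [0.133, -0.991, -0.008], [0.0, 0.008, -1.0]]
ft_force: [-1.7, 1.9, 9.3]
opening: 0.0232
```

```bash
python3 -c "
from kin import *
lev(-17,0)"
```

```text
t 25.73 el 2.8 r 0.1533 y -0.0903  pull 9.2 radial(out) 1.9 side 2.1 open 0.0232 tilt [ 0.4 -0.   0.3]
```

Request:
jog_arm(steps=[[[0,0,0.45],[0,0,0]],[[0,0,0.25],[0,0,0]],[[0,0,0.05],[0,0,0]]])

```text
t: 25.98
tool_pos: [0.5261, -0.0775, 0.2096]
tcp_rot: [[0.991, 0.133, 0.003], [0.133, -0.991, -0.008], [0.002, 0.008, -1.0]]
ft_force: [-3.7, 1.8, 11.8]
opening: 0.0235
```

Request:
jog_arm(steps=[[[0,0,0.05],[0,0,0]],[[0,0,0.05],[0,0,0]]])

```text
t: 26.15
tool_pos: [0.5262, -0.0775, 0.211]
tcp_rot: [[0.991, 0.133, 0.004], [0.133, -0.991, -0.008], [0.003, 0.009, -1.0]]
ft_force: [-2.8, 2.2, 9.3]
opening: 0.0237
```

```bash
python3 -c "
from kin import *
lev(-17,0)"
```

```text
t 26.15 el 1.9 r 0.1533 y -0.0903  pull 9.2 radial(out) 2.8 side 2.5 open 0.0237 tilt [ 0.5 -0.2  0.4]
```

Request:
jog_arm(steps=[[[0,0,0.12],[0,0,0]],[[0,0,0.1],[0,0,0]],[[0,0,0.1],[0,0,0]]])

```text
t: 26.4
tool_pos: [0.5262, -0.0775, 0.2112]
tcp_rot: [[0.991, 0.133, 0.005], [0.133, -0.991, -0.009], [0.004, 0.009, -1.0]]
ft_force: [-2.9, 1.1, 8.3]
opening: 0.0233
```

Request:
jog_arm(steps=[[[0,0,0.08],[0,0,0]],[[0,0,0.08],[0,0,0]]])

```text
t: 26.57
tool_pos: [0.5263, -0.0775, 0.2117]
tcp_rot: [[0.991, 0.133, 0.006], [0.133, -0.991, -0.009], [0.005, 0.01, -1.0]]
ft_force: [-2.1, 1.3, 6.6]
opening: 0.0232
```

Request:
jog_arm(steps=[[[0,0,0.08],[0,0,0]],[[0,0,0.08],[0,0,0]]])

```text
t: 26.73
tool_pos: [0.5263, -0.0775, 0.2122]
tcp_rot: [[0.991, 0.133, 0.007], [0.133, -0.991, -0.009], [0.005, 0.01, -1.0]]
ft_force: [-1.8, 0.6, 7.7]
opening: 0.0233
```

Request:
jog_arm(steps=[[[0,0,0.35],[0,0,0]],[[0,0,0.3],[0,0,0]],[[0,0,0.2],[0,0,0]]])

```text
t: 26.98
tool_pos: [0.5262, -0.0776, 0.2074]
tcp_rot: [[0.991, 0.133, 0.008], [0.133, -0.991, -0.009], [0.006, 0.01, -1.0]]
ft_force: [-5.8, 1.7, 15.3]
opening: 0.0234
```

Request:
jog_arm(steps=[[[0,0,0.2],[0,0,0]]])

```text
t: 27.07
tool_pos: [0.5261, -0.0776, 0.2067]
tcp_rot: [[0.991, 0.133, 0.008], [0.133, -0.991, -0.01], [0.007, 0.011, -1.0]]
ft_force: [-5.5, 1.9, 14.2]
opening: 0.0234
```

Request:
jog_arm(steps=[[[0,0,0.2],[0,0,0]]])

```text
t: 27.15
tool_pos: [0.5261, -0.0776, 0.206]
tcp_rot: [[0.991, 0.133, 0.009], [0.133, -0.991, -0.01], [0.007, 0.011, -1.0]]
ft_force: [-5.9, 1.4, 14.8]
opening: 0.0234
```

```bash
cat >> kin.py <<'E'
def axm():
    s=robot.get_state(); c,q=np.cos(np.radians(YAW)),np.sin(np.radians(YAW)); M=np.array([[c,q,0],[-q,c,0],[0,0,1]])
    F=M@s['ft_force']; T=M@s['ft_torque']; g=W2P(s['tool_pos']); A=np.array([.026,g[1],.225])
    print('t',round(s['t'],2),'Fp',F.round(1),'Tp',T.round(2))
    for nm,d in (('tcp',0),('grasp',.019),('sens',.2),('sens',.25)):
        p=g+[0,0,d]; m=np.cross(p-A,F)+T; print(nm,d,'My',round(m[1],2),'eqF',round(m[1]/.152,1))
E
python3 -c "
from kin import *
lev(0,0);axm()"
```

```text
t 27.15 el -0.0 r 0.1533 y -0.0904  pull 14.8 radial(out) 5.6 side 2.2 open 0.0234 tilt [ 0.6 -0.4  0.4]
t 27.15 Fp [-5.6  2.2 14.8] Tp [ 0.52  0.63 -0.05]
tcp 0 My 3.01 eqF 19.8
grasp 0.019 My 2.9 eqF 19.1
sens 0.2 My 1.88 eqF 12.4
sens 0.25 My 1.6 eqF 10.5
```

Request:
jog_arm(steps=[[[0,0,0.12],[0,0,0]],[[0,0,0.12],[0,0,0]]], force=14)

```text
t: 27.32
tool_pos: [0.5262, -0.0776, 0.2059]
tcp_rot: [[0.991, 0.133, 0.01], [0.133, -0.991, -0.01], [0.008, 0.011, -1.0]]
ft_force: [-3.1, 2.1, 10.8]
opening: 0.0237
```

```bash
python3 -c "
from kin import *
lev(0,0);axm()"
```

```text
t 27.32 el -0.0 r 0.1533 y -0.0903  pull 10.8 radial(out) 2.8 side 2.5 open 0.0237 tilt [ 0.6 -0.5  0.4]
t 27.32 Fp [-2.8  2.5 10.8] Tp [ 0.32  0.74 -0.03]
tcp 0 My 2.46 eqF 16.2
grasp 0.019 My 2.4 eqF 15.8
sens 0.2 My 1.89 eqF 12.4
sens 0.25 My 1.75 eqF 11.5
```

Request:
jog_arm(steps=[[[0,0,0.1],[0,0,0]],[[0,0,0.1],[0,0,0]]])

```text
t: 27.48
tool_pos: [0.5262, -0.0776, 0.2062]
tcp_rot: [[0.991, 0.133, 0.01], [0.133, -0.991, -0.01], [0.009, 0.011, -1.0]]
ft_force: [-3.9, 2.1, 8.5]
opening: 0.0234
```

```bash
python3 -c "
from kin import *
lev(0,0);axm()"
```

```text
t 27.48 el 0.1 r 0.1533 y -0.0903  pull 8.5 radial(out) 3.6 side 2.6 open 0.0234 tilt [ 0.7 -0.5  0.4]
t 27.48 Fp [-3.6  2.6  8.5] Tp [ 0.35  0.63 -0.06]
tcp 0 My 2.01 eqF 13.2
grasp 0.019 My 1.94 eqF 12.8
sens 0.2 My 1.29 eqF 8.5
sens 0.25 My 1.12 eqF 7.3
```

Request:
jog_arm(steps=[[[0.04,0,0.16],[0,0,0]],[[0.02,0,0.14],[0,0,0]],[[0.02,0,0.14],[0,0,0]],[[0,0,0.14],[0,0,0]]])

```text
t: 27.82
tool_pos: [0.5262, -0.0776, 0.2049]
tcp_rot: [[0.991, 0.133, 0.01], [0.133, -0.991, -0.011], [0.009, 0.012, -1.0]]
ft_force: [-3.5, 1.6, 12.3]
opening: 0.0236
```

Request:
jog_arm(steps=[[[0,0,0.135],[0,0,0]],[[0,0,0.135],[0,0,0]],[[0,0,0.135],[0,0,0]]])

```text
t: 28.07
tool_pos: [0.5262, -0.0776, 0.2046]
tcp_rot: [[0.991, 0.133, 0.012], [0.133, -0.991, -0.011], [0.01, 0.013, -1.0]]
ft_force: [-4.5, 2.9, 12.4]
opening: 0.0235
```

```bash
python3 -c "
from kin import *
lev(0,0);axm()"
```

```text
t 28.07 el -0.5 r 0.1533 y -0.0903  pull 12.5 radial(out) 3.9 side 3.5 open 0.0235 tilt [ 0.7 -0.6  0.4]
t 28.07 Fp [-4.1  3.5 12.4] Tp [ 0.43  0.72 -0.04]
tcp 0 My 2.71 eqF 17.8
grasp 0.019 My 2.63 eqF 17.3
sens 0.2 My 1.9 eqF 12.5
sens 0.25 My 1.69 eqF 11.1
```

Request:
jog_arm(steps=[[[0.03,0,0.115],[0,0,0]],[[0.03,0,0.12],[0,0,0]]])

```text
t: 28.23
tool_pos: [0.5262, -0.0776, 0.2045]
tcp_rot: [[0.991, 0.133, 0.011], [0.133, -0.991, -0.012], [0.01, 0.013, -1.0]]
ft_force: [-7.3, 1.5, 12.6]
opening: 0.0233
```

Request:
jog_arm(steps=[[[0.02,0,0.125],[0,0,0]],[[0.02,0,0.125],[0,0,0]]])

```text
t: 28.4
tool_pos: [0.5263, -0.0776, 0.2044]
tcp_rot: [[0.991, 0.133, 0.012], [0.133, -0.991, -0.012], [0.01, 0.013, -1.0]]
ft_force: [-6.1, 1.8, 11.7]
opening: 0.0238
```

Request:
jog_arm(steps=[[[0.02,0,0.125],[0,0,0]],[[0.02,0,0.125],[0,0,0]]])

```text
t: 28.57
tool_pos: [0.5262, -0.0776, 0.2043]
tcp_rot: [[0.991, 0.133, 0.012], [0.133, -0.991, -0.012], [0.01, 0.014, -1.0]]
ft_force: [-5.5, 1.1, 13.1]
opening: 0.0237
```

```bash
python3 -c "
from kin import *
lev(0,0);axm()"
```

```text
t 28.57 el -0.6 r 0.1533 y -0.0904  pull 13.2 radial(out) 5.1 side 1.8 open 0.0237 tilt [ 0.8 -0.6  0.4]
t 28.57 Fp [-5.3  1.8 13.1] Tp [ 0.36  0.97 -0.14]
tcp 0 My 3.09 eqF 20.3
grasp 0.019 My 2.99 eqF 19.7
sens 0.2 My 2.04 eqF 13.4
sens 0.25 My 1.77 eqF 11.7
```

Request:
jog_arm(steps=[[[0,0,0],[0,0,0]],[[0,0,0],[0,0,0]],[[0,0,0],[0,0,0]]], jaw=130)

```text
t: 28.82
tool_pos: [0.5263, -0.0779, 0.206]
tcp_rot: [[0.991, 0.133, 0.012], [0.134, -0.991, -0.013], [0.01, 0.014, -1.0]]
ft_force: [0.2, 0.6, 0.4]
opening: 0.041
```

```bash
python3 -c "
from kin import *
lev(0,0);axm(); s=st(); plan(s['tool_pos']+[0,0,.062],Rt(0),4)"
```

```text
t 28.82 el 0.0 r 0.1533 y -0.0906  pull 0.4 radial(out) -0.3 side 0.6 open 0.0410 tilt [ 0.8 -0.6  0.4]
t 28.82 Fp [0.3 0.6 0.4] Tp [0.02 0.13 0.04]
tcp 0 My 0.19 eqF 1.3
grasp 0.019 My 0.2 eqF 1.3
sens 0.2 My 0.25 eqF 1.6
sens 0.25 My 0.26 eqF 1.7
t 28.82 pos [ 0.5263 -0.0779  0.206 ] press [-0.1271 -0.0908  0.206 ] F [0.2 0.6 0.4] open 0.041
q [-14.  21.  91.  -1.  67.  68.] rotdiff(tilt30) [ 0.7 29.4  0.6]
4 rows
[[[0.02,0.02,-1.55],[0.2,-0.1,0.1]],[[0.01,0.02,-1.55],[0.2,-0.2,0.1]],[[0.01,0.01,-1.55],[0.2,-0.1,0.1]],[[0.0,0.01,-1.55],[0.2,-0.2,0.1]]]
```

Request:
jog_arm(steps=[[[0,0,-1.55],[0.2,-0.1,0.1]],[[0,0,-1.55],[0.2,-0.2,0.1]],[[0,0,-1.55],[0.2,-0.1,0.1]],[[0,0,-1.55],[0.2,-0.2,0.1]],[[0,0,0],[0,0,0]],[[0,0,0],[0,0,0]]])

```text
t: 29.32
tool_pos: [0.5249, -0.0774, 0.2705]
tcp_rot: [[0.992, 0.126, -0.004], [0.126, -0.992, 0.0], [-0.004, -0.001, -1.0]]
ft_force: [-0.9, 0.0, -0.8]
opening: 0.0446
```

```bash
python3 -c "
from kin import *
s=st(); save('wrist','w15.png'); save('scene','s15.png')
for e in (0,5,10,15): print(e,wproj(grip(e),s),wproj(grip(e,r=.202),s))
for e in (0,5,10,15): print(e,proj('scene',grip(e,r=.202)))
im=cv2.imread('pics/s15.png'); cv2.imwrite('pics/s15c.png',cv2.resize(im[150:350,230:430],None,fx=3,fy=3,interpolation=cv2.INTER_CUBIC))"
```

```text
t 29.32 pos [ 0.5249 -0.0774  0.2705] press [-0.1284 -0.0902  0.2705] F [-0.9  0.  -0.8] open 0.0446
q [-15.  18.  85.  -0.  77.  68.] rotdiff(tilt30) [-0.  30.2 -0.1]
0 (np.float64(329.60241933950454), np.float64(262.0192364236523)) (np.float64(329.3542200656994), np.float64(334.753381039756))
5 (np.float64(329.80177630388397), np.float64(267.9283823765155)) (np.float64(329.57041797152766), np.float64(347.2589117644942))
10 (np.float64(330.03079799183854), np.float64(272.50789862407436)) (np.float64(329.82635506183516), np.float64(359.2116487153494))
15 (np.float64(330.29494128830004), np.float64(275.4568151161611)) (np.float64(330.13250578000435), np.float64(370.4591229230765))
0 (np.float64(292.25231667792457), np.float64(213.2909365992565))
5 (np.float64(292.11440961248564), np.float64(207.69255450958576))
10 (np.float64(292.1667347642266), np.float64(202.44199457563406))
15 (np.float64(292.4147997547406), np.float64(197.57924998301536))
```

View pics/w15.png

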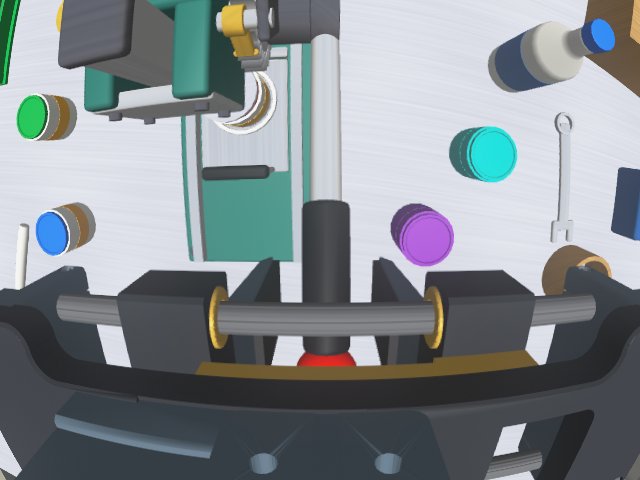

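View pics/s15c.png

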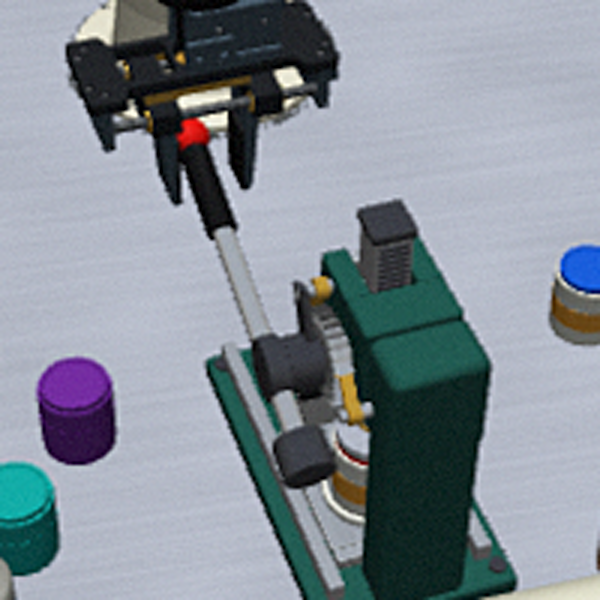

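Request:
jog_arm(steps=[[[0.1,0,-1.5],[0,0,0]],[[0.1,0,-1.8],[0,0,0]],[[0.2,0,-1.5],[0,0,0]],[[0.1,0,0],[0,0,0]],[[0,0,0],[0,0,0]],[[0,0,0],[0,0,0]],[[0,0,0],[0,0,0]]], jaw=255)

```text
t: 30.0
tool_pos: [0.5271, -0.076, 0.3126]
tcp_rot: [[0.992, 0.127, -0.015], [0.127, -0.992, 0.003], [-0.015, -0.005, -1.0]]
ft_force: [-0.0, -0.5, -0.5]
opening: 0.0015
```

```bash
python3 -c "
from kin import *
s=st(); save('wrist','w16.png'); axm()
for e in (10,15,20): print(e,wproj(grip(e),s),wproj(grip(e,r=.202),s))"
```

```text
t 30.0 pos [ 0.5271 -0.076   0.3126] press [-0.1261 -0.0891  0.3126] F [-0.  -0.5 -0.5] open 0.0015
q [-15.  16.  81.  -0.  84.  68.] rotdiff(tilt30) [-0.3 30.8 -0.1]
t 30.05 Fp [-0.1 -0.4  0.6] Tp [-0.08  0.12 -0.05]
tcp 0 My 0.2 eqF 1.3
grasp 0.019 My 0.2 eqF 1.3
sens 0.2 My 0.19 eqF 1.3
sens 0.25 My 0.19 eqF 1.2
10 (np.float64(331.553017174559), np.float64(253.8940718455753)) (np.float64(331.280543794594), np.float64(327.75864058519755))
15 (np.float64(331.77621795318646), np.float64(255.47589958646563)) (np.float64(331.54023338005067), np.float64(335.2551504088167))
20 (np.float64(332.03052512382334), np.float64(255.24779460092532)) (np.float64(331.8507840901054), np.float64(341.3812203731271))
```

View pics/w16.png

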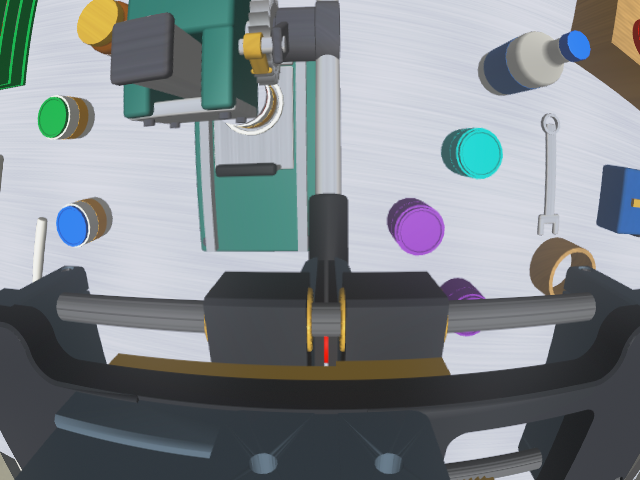

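Request:
jog_arm(steps=[[[0,0.1,0.9],[0,-0.3,0]],[[0,0.05,0.9],[0,-0.2,0]],[[0,0,0.9],[0,-0.2,0]],[[0,0,0.6],[0,0,0]],[[0,0,0.6],[0,0,0]],[[0,0,0.6],[0,0,0]],[[0,0,0],[0,0,0]]])

```text
t: 30.63
tool_pos: [0.5243, -0.0773, 0.2597]
tcp_rot: [[0.991, 0.127, -0.034], [0.127, -0.992, 0.002], [-0.033, -0.006, -0.999]]
ft_force: [0.6, -1.0, 1.8]
opening: 0.0006
```

```bash
python3 -c "
from kin import *
s=st(); axm()"
```

```text
t 30.63 pos [ 0.5243 -0.0773  0.2597] press [-0.129  -0.0901  0.2597] F [ 0.6 -1.   1.8] open 0.0006
q [-15.  19.  85.  -0.  78.  68.] rotdiff(tilt30) [-0.4 31.9 -0.1]
t 30.63 Fp [ 0.5 -1.   1.8] Tp [-0.24  0.03  0.01]
tcp 0 My 0.33 eqF 2.2
grasp 0.019 My 0.34 eqF 2.2
sens 0.2 My 0.42 eqF 2.8
sens 0.25 My 0.44 eqF 2.9
```

Request:
jog_arm(steps=[[[0,0,0.6],[0,0.5,0]],[[0,0,0.6],[0,0.5,0]],[[0,0,0.4],[0,0.4,0]],[[0,0,0.1],[0,0,0]]])

```text
t: 30.97
tool_pos: [0.5233, -0.0777, 0.2432]
tcp_rot: [[0.992, 0.127, -0.009], [0.127, -0.992, 0.004], [-0.008, -0.005, -1.0]]
ft_force: [-1.3, 1.5, 9.4]
opening: 0.0005
```

```bash
python3 -c "
from kin import *
s=st(); axm()"
```

```text
t 30.97 pos [ 0.5233 -0.0777  0.2432] press [-0.13   -0.0903  0.2432] F [-1.3  1.5  9.4] open 0.0005
q [-15.  19.  88.   0.  74.  68.] rotdiff(tilt30) [-0.3 30.5 -0.1]
t 30.97 Fp [-1.1  1.6  9.4] Tp [0.28 0.61 0.  ]
tcp 0 My 2.06 eqF 13.6
grasp 0.019 My 2.04 eqF 13.4
sens 0.2 My 1.85 eqF 12.1
sens 0.25 My 1.79 eqF 11.8
```

Request:
jog_arm(steps=[[[0,0,0.16],[0,0.1,0]],[[0,0,0.15],[0,0,0]]])

```text
t: 31.13
tool_pos: [0.5231, -0.0777, 0.2412]
tcp_rot: [[0.992, 0.127, -0.006], [0.127, -0.992, 0.004], [-0.005, -0.005, -1.0]]
ft_force: [-3.7, 0.8, 9.6]
opening: 0.0004
```

Request:
jog_arm(steps=[[[0,0,0.14],[0,0,0]],[[0,0,0.13],[0,0,0]]])

```text
t: 31.3
tool_pos: [0.523, -0.0777, 0.2398]
tcp_rot: [[0.992, 0.127, -0.005], [0.127, -0.992, 0.004], [-0.005, -0.004, -1.0]]
ft_force: [-5.1, -0.1, 10.9]
opening: 0.0006
```

Request:
jog_arm(steps=[[[0.03,0,0.07],[0,0,0]],[[0.03,0,0.08],[0,0,0]]])

```text
t: 31.47
tool_pos: [0.523, -0.0777, 0.2394]
tcp_rot: [[0.992, 0.127, -0.005], [0.127, -0.992, 0.003], [-0.005, -0.004, -1.0]]
ft_force: [-6.3, -0.7, 10.5]
opening: 0.0006
```

Request:
jog_arm(steps=[[[0.02,0,0.08],[0,0,0]],[[0.02,0,0.08],[0,0,0]]])

```text
t: 31.63
tool_pos: [0.5229, -0.0777, 0.2391]
tcp_rot: [[0.992, 0.127, -0.005], [0.127, -0.992, 0.003], [-0.005, -0.003, -1.0]]
ft_force: [-4.5, 0.2, 10.8]
opening: 0.0002
```

Request:
jog_arm(steps=[[[0.02,0,0.08],[0,0,0]],[[0.02,0,0.08],[0,0,0]]])

```text
t: 31.8
tool_pos: [0.5229, -0.0777, 0.2388]
tcp_rot: [[0.992, 0.127, -0.005], [0.127, -0.992, 0.002], [-0.004, -0.003, -1.0]]
ft_force: [-5.4, 0.8, 11.0]
opening: 0.0002
```

Request:
jog_arm(steps=[[[0.02,0,0.08],[0,0,0]],[[0.02,0,0.08],[0,0,0]]])

```text
t: 31.97
tool_pos: [0.5229, -0.0777, 0.2385]
tcp_rot: [[0.992, 0.127, -0.004], [0.127, -0.992, 0.002], [-0.004, -0.002, -1.0]]
ft_force: [-4.6, 0.8, 10.6]
opening: 0.0008
```

Request:
jog_arm(steps=[[[0.05,0,-0.5],[0,0,0]],[[0,0,-1.0],[0,0,0]],[[0,0,-2.0],[0,0,0]],[[0,0,-3.0],[0,0,0]],[[0,0,-3.0],[0,0,0]],[[-1,0,-3.0],[0,0,0]],[[-2.5,0,-1.0],[0,0,0]],[[-3,0,0],[0,0,0]],[[-3,0,0],[0,0,0]],[[0,0,0],[0,0,0]]])

```text
t: 32.8
tool_pos: [0.4276, -0.0899, 0.3853]
tcp_rot: [[0.992, 0.129, 0.002], [0.129, -0.992, 0.0], [0.002, 0.0, -1.0]]
ft_force: [2.1, -0.2, 1.1]
opening: 0.0006
```

```bash
python3 -c "
from kin import *
s=st(); save('wrist','w17.png'); save('scene','s17.png'); save('top','t17.png')
im=cv2.imread('pics/s17.png'); cv2.imwrite('pics/s17c.png',cv2.resize(im[220:380,270:420],None,fx=3.7,fy=3.7,interpolation=cv2.INTER_CUBIC))"
```

```text
t 32.8 pos [ 0.4276 -0.0899  0.3853] press [-0.2265 -0.0902  0.3853] F [ 2.1 -0.2  1.1] open 0.0006
q [-20.   4.  85.   0.  91.  63.] rotdiff(tilt30) [-0.  29.9  0.1]
```

View pics/w17.png

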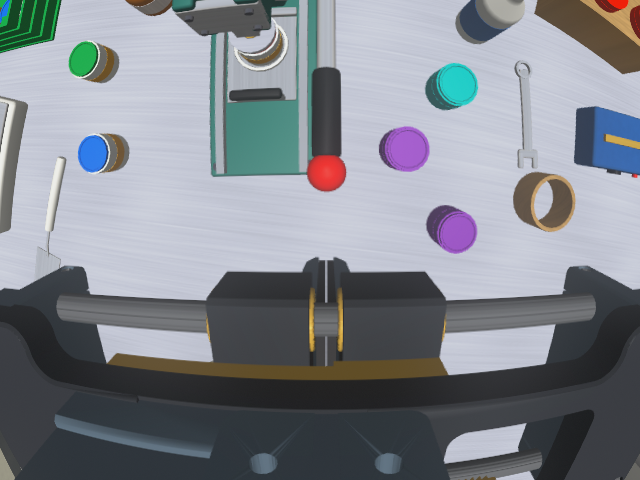

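View pics/s17c.png

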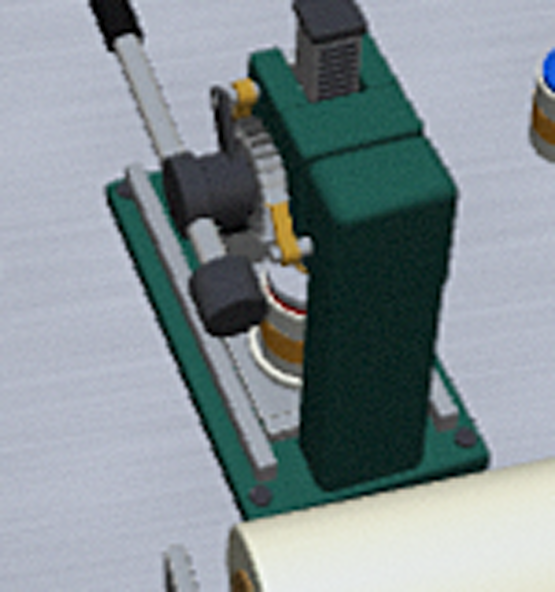

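View pics/t17.png

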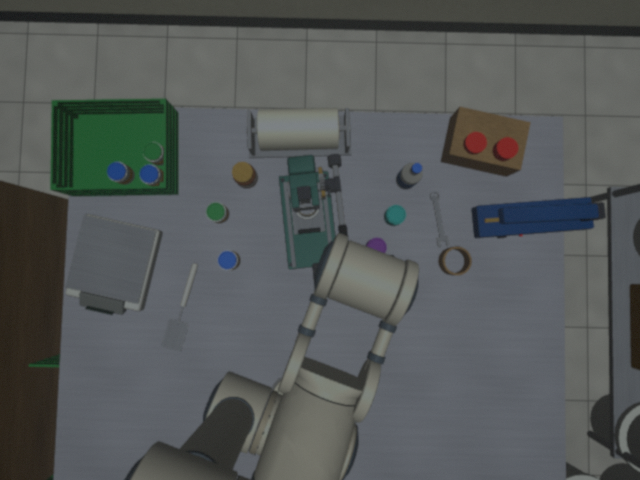

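```bash
python3 -c "
from kin import *
s=robot.get_state()
for x in (0,.005): print(wproj(P2W([-.079-x,0,.078]),s))
im=cv2.imread('pics/w17.png'); cv2.imwrite('pics/w17c.png',cv2.resize(im[0:130,190:350],None,fx=4.5,fy=4.5,interpolation=cv2.INTER_CUBIC))"
```

```text
(np.float64(255.67885956864242), np.float64(95.61677406867983))
(np.float64(255.65797180713275), np.float64(99.38183038906641))
```

View pics/w17c.png

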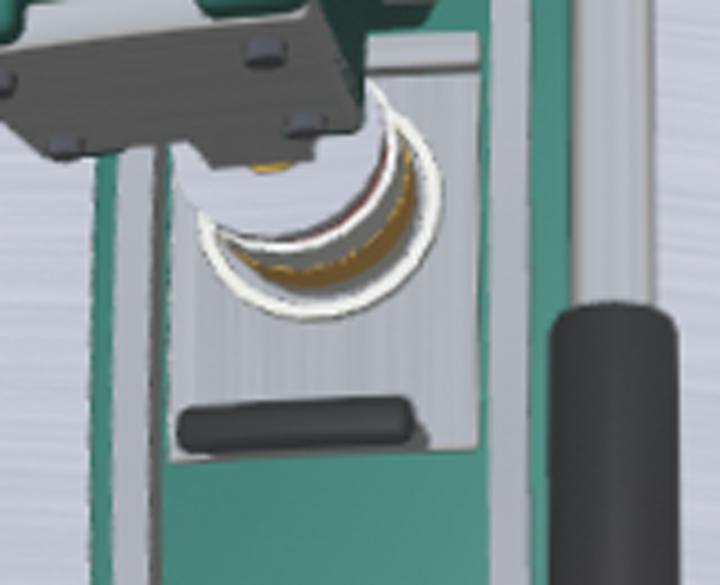

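```bash
python3 -c "
from kin import *
st(); print(robot.job_done())"
```

```text
t 32.95 pos [ 0.4314 -0.0899  0.3846] press [-0.2227 -0.0908  0.3846] F [ 0.2  0.3 -0.1] open 0.0004
q [-20.   5.  85.   0.  90.  63.] rotdiff(tilt30) [-0.  29.9  0.1]
the job is handed in; nothing more can be done
None
```

I stood the red-lidded tub upright in the tray's ring, pushed the tray against its stop, and pressed the lid home. That took three full lever pulls and a fourth that ended in the firm pull. I let go and handed the job in at about 33 s.

**What the last checks showed**
- **Tray and tub:** the push bar is where it should be with the tray fully home (94 px against 96 px predicted). The tub stands upright in the ring under the plate, and the lid's red edge is barely visible.
- **Lid seated:** this rests on force, not on a measured height. The pull rose to about 10.7 N, well above the 5 N that the lid needs to slide, and the plate hid the lid from a direct measurement.
- **Final pull:** the last pull was a push straight down on the sleeve with closed fingers. It read 10.5 to 11 N for about 0.7 s, slightly above the 10 N asked.
- **Bystanders:** I touched none of them, and those visible in the last pictures look unmoved.

**What disagreed or went less cleanly**
- **Gripped pulls:** before that clean push I pulled with the sleeve gripped, and the wrist read up to about 15 N for a moment, then 12 to 13 N for most of a second. Much of the 15 N seems to have been the pads rubbing on the turning sleeve; I estimate 10.5 to 12 N really reached the lever. The clean push at nearly the same lever angle supports the lower figure, but I could not separate the two exactly.
- **Setting the tub down:** this slid the tray about 5 mm toward home before I pushed it. The tub stayed inside the ring.

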